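Ready the lens sled and target plate for calibration

ROBOT

A 6-joint arm with a two-finger parallel gripper is mounted at the origin on the work surface. World frame = base frame: x ahead of the robot, y to its left, z up, the work surface at z = 0. Lengths are in m, angles in rad, forces in N, time in s.
With the tool pointing down it reaches from about 0.325 to 0.75 m from the base axis. Payload 7.6 kg.
Tool frame: the origin (TCP) lies at the very end of the fingers, on their centre line; the grasp point (between the pads) lies hold_point_z behind it (hold_point_z is the distance from the TCP to the grasp point, in m); z points along the fingers, x is the direction in which the jaws open and shut, and the axes are right-handed (so a half turn about z gives the same grasp; the last joint's range is limited). The gripper opens to 85 mm and grips with 20 to 120 N. Pads are 22 mm wide; open, the fingers measure 114 mm over their backs; the gripper's body (76 mm by 85 mm) begins 54 mm behind the grasp point. The pads swing forward as they close: fully open they stand 13 mm farther back than shut.
Start: joints at [-1.306, 0.052, 1.401, -0, 1.689, -0.07], TCP at [0.173, -0.496, 0.231] pointing down, gripper open.
Joint ranges: [-2.9, 2.9], [-0.91, 2.17], [0.12, 2.37], [-1.06, 4.2], [0.26, 2.73], [-2.93, 2.93]. Speed limits (rad/s): [2.57, 2.57, 3.01, 3.14, 3.14, 3.14].

INTERFACE

Orientations are given as a unit quaternion [x, y, z, w].
In Python, from rig import sense, camera, sign_off, hold_point_z gives the robot as it stands.
- The arm moves only by the tool arm_command, never from a script. Its argument "commands" is a list of rows, each a list of 2 entries, a list of its own where there are three numbers: the shift along the world's x, y, z in units of 0.025 m (1.0 is 0.025 m), then the turn, a rotation vector about the world's x, y, z in units of 8 degrees (1.0 is 8 degrees). A call has exactly 10 rows; each row shifts and turns the pose as measured when the row begins; what a row does not reach is not made up. A row lasts 1/10 s, in which the tool goes at most 50 mm and 8.59 degrees, less where a joint would pass 70% of its speed; a pose out of reach is approached as far as the arm can. A call with a number of a shift or a turn outside -1 to 1 is refused whole. A call with a gripper value outside its range is refused whole. "hand" is the gripper command: -1 is shut, 1 is fully open, values between are in proportion, set as the call begins (left out, the last holds). The fingers move at their own pace and stop on an object; the grip force is fixed at half the most. Time passes only in rows, so rows that do not move let the fingers close, or fill a call up. It gives the time, the measured TCP pose, the force and the opening at its end, in the units of the state.
- sense(): the state, without advancing time (a new reading comes with each control period).
- camera(name): name is "scene" or "side" or "wrist"; returns a dict with "image" (400x640x3 uint8, red, green, blue), "z_map" (400x640 float32, m along the optical axis (not along the pixel's ray), 0 where there is no reading), "K" (3x3 intrinsics, pixels), "rvec" (rotation vector, rad) and "tvec" (3), from world to camera coordinates, as OpenCV has them. Camera axes: x right, y down, z forward; pixel columns grow to the right and rows downward; lengths in m; the calibration is good to about 2 mm. The wrist camera is an equidistant fisheye: a pixel r from the principal point sees the ray r / f radians off the axis. A picture is of the moment at which its call begins.
- sign_off(): hands the job in, once; it reports no verdict.
The state is a dict: "time_s": time; "joints": joint angles; "joint_velocities": joint speeds; "tau": joint torques, N m; "eef_pos": TCP position; "ee_rot": TCP orientation; "wrist_force": force on the tool from outside, world axes, zero at the start; "torque": the same for the moment, N m; "gripper_width": opening from 0.0 (shut) to 1.0 (fully open).
Only numpy, scipy, OpenCV 4.12 (cv2) and the standard library are available. Lean on these libraries where they do the work, as an engineer would, in place of code of your own. Each camera call takes 0.05 s, during which the arm holds its last target. There are 200 camera calls.

TASK

Get the camera calibration ready. Use the hook tool to pull the lens sled by its eye completely out from under the clear dust shield (fingers must not touch the sled while any of it is still under the shield), take the cap off every lens that has one and set each, open side down, flat in its own pocket of the white cap rack, and take the checkered target plate from the shield's roof, put it in its square holder and press it down until it sits level and flush with the rim. Finish with the hook tool lying on its grey mat, hook pointing down, and leave the other things on the bench where they are.

Things in the scene. Friction and masses are not known exactly. Their poses are not given: they have to be found in the camera images.
- shield: fixed clear plastic tunnel 266 mm long (x), 172 mm wide, roof 150 to 155 mm above the bench, 160 mm clear between its 6 mm side walls, closed at its +x end by a grey wall, open at its mouth, which faces its own -x (roughly the robot's right). Origin: on the bench, on the centre line, 130 mm behind the mouth edge
- sled: loose aluminium sled, 0.8 kg, on the bench under the shield: base 204 (x) x 100 x 14 mm, three dark lens barrels fixed in a row at x = -68, 0, +68 mm (60 mm wide up to 40 mm, then 47 mm wide up to 70 mm above the underside). Origin: centre of its underside. The eye is at its -x end, towards the mouth. Wholly out: origin over 232 mm from the shield's along the shield's -x. Slides with 3 to 8 N
- sled_eye (a point): centre of the sled's steel eye: a flat level ring, hole 40 mm wide, round bar 8 mm thick, 26 mm above the bench (underside of ring 22 mm, top 30 mm), 128 mm from the sled's origin along its -x. At the start it is 0 to 20 mm inside the shield's mouth
- cap0: loose slip-on lens cap, grey plastic, an upside-down cup: 60 mm across, 32 mm high (6 mm top, 26 mm skirt, 52 mm bore), 35 g. Origin: centre of its open rim; z up when the open side is down. On a lens its rim is 44 mm and its top 76 mm above the sled's underside; lift it straight up over 30 mm to free it. Absent in some runs (that lens is bare)
- cap1: loose slip-on lens cap, grey plastic, an upside-down cup: 60 mm across, 32 mm high (6 mm top, 26 mm skirt, 52 mm bore), 35 g. Origin: centre of its open rim; z up when the open side is down. On a lens its rim is 44 mm and its top 76 mm above the sled's underside; lift it straight up over 30 mm to free it. Absent in some runs (that lens is bare)
- cap2: loose slip-on lens cap, grey plastic, an upside-down cup: 60 mm across, 32 mm high (6 mm top, 26 mm skirt, 52 mm bore), 35 g. Origin: centre of its open rim; z up when the open side is down. On a lens its rim is 44 mm and its top 76 mm above the sled's underside; lift it straight up over 30 mm to free it. Absent in some runs (that lens is bare)
- hook_tool: loose hook tool, 160 mm long, 150 g: wooden handle 80 (x) x 28 x 26 mm high and an 8 mm steel rod that runs forward 40 mm above the handle's underside, then at x = 115 mm turns straight down. Origin: centre of the handle's underside; x towards the hook, z up. Grip across the 28 mm at the origin. Underside 0 to 10 mm above the bench: hook well through the eye; 40 mm: passes above the eye
- hook_tip (a point): lower end of the hook, 115 mm ahead of the tool's origin along its x and 3 mm above the level of the handle's underside
- handle_end (a point): rear end of the hook tool's handle, 40 mm behind the tool's origin along x and 3 mm above its underside
- mat: fixed flat grey rubber mat, 230 (x) x 120 x 2 mm, on which the hook tool lies at the start along the mat's x axis. Origin: centre of its underside, on the bench
- rack: loose white plastic cap rack, 0.7 kg: tray 230 (x) x 82 x 19 mm high with two dividers making three pockets, each 70 (x) x 72 mm, centres at x = -75, 0, +75 mm; walls and dividers 5 mm, floor 5 mm above the bench. Origin: centre of its underside. A seated cap stands with its rim 5 mm and its top 37 mm above the bench
- target_plate: loose white checkered plate, 150 g, lying on the shield's roof: 84 x 84 x 8 mm with a black grip bar in the middle of its top, 44 (x) x 16 mm, rising from 8 to 30 mm above the underside. Origin: centre of its underside. Any of its four square orientations fits the holder
- holder: fixed square aluminium frame, 114 x 114 mm outside, 94 x 94 mm opening, rim 22 mm above the bench. Inside it is a stiff sliding bed. Origin: centre of its underside, sides along x and y
- holder_bed (a joint): how far the holder's bed is pressed down: at 0 its top is 20 mm above the bench, so a plate laid on it goes only 2 mm into the frame; at 0.006 (its stop) it is at 14 mm and the plate's flat top is flush with the rim. It needs a push of about 8 N on the middle of the plate (more at the stop) and stays where it is left; the plate's weight alone does not move it
- bottle: bystander: closed white bottle, 60 mm wide, 110 mm tall; origin at its underside
- mug: bystander: white mug, 76 mm wide, 85 mm tall; origin at its underside
- tape_roll: bystander: cardboard ring lying flat, 90 mm wide, 24 mm high; origin at its underside
- screwdriver: bystander: screwdriver, 170 mm long, lying on the bench along its x
- meter: bystander: grey hand-held meter 140 x 75 x 35 mm lying flat; origin at its underside
- weight_block: bystander: steel block 60 x 90 x 40 mm; origin at its underside
- parts_bin: bystander: black open bin 100 x 140 x 50 mm; origin at its underside
Things that resemble listed ones, but are neither listed nor needed, are in the scene too. Leave any green or purple look-alike of the cap0 alone.

How it is judged:
By the outcome, as a careful person would: the job done as asked, in the order asked, and still so for the second after the job is handed in, with the robot touching nothing.
Of cap0, cap1, cap2 only 2 to 3 are there at a start; the rules pass over those that are not, and their reading is None.
At some moment in a run one of hook_tool, rack may be knocked a few centimetres aside while the robot is not near it.
It also fails if it takes over 210 s, if anything falls off the work surface, if the arm or the gripper's body presses on something with over 40 N, if the wrist force passes 120 N, or if a joint passes its speed limit or range.

## Working session

There is one attempt and no reset: what is moved stays moved. The work goes in short steps, Python scripts to look and compute and a tool call to move; the robot and the scene stay as the last step left them, time stands still between calls to the robot, and variables do not carry over. Pictures are saved under pics/ and viewed, about 12 in all and at most 16, crops included, and the job is handed in when it is done.

Besides the shell and the picture viewer there is one more tool, called after "Emit:" by a JSON object that holds its "method" and its "body". arm_command: Moves the arm, as the interface text tells. Shifts and turns lie within -1 to 1; 1 stands for 0.025 m of shift or 8 degrees of turn. Its arguments: {"type":"object","properties":{"commands":{"type":"array"},"hand":{"type":"number"}},"required":["commands"]}

```bash
ls; mkdir -p pics
cat > h.py <<'E'
import numpy as np, cv2
from rig import sense, camera, sign_off, hold_point_z
def save(c,name,crop=None,scale=1):
    im=c["image"][...,::-1]
    if crop: im=im[crop[1]:crop[3],crop[0]:crop[2]]
    if scale!=1: im=cv2.resize(im,None,fx=scale,fy=scale,interpolation=cv2.INTER_CUBIC)
    cv2.imwrite("pics/"+name,im)
def ray(c,u,v,fish=False):
    K=c["K"];x=(u-K[0,2])/K[0,0];y=(v-K[1,2])/K[1,1]
    if fish:
        r=np.hypot(x,y);s=np.sin(r)/max(r,1e-9);d=np.array([x*s,y*s,np.cos(r)])
    else: d=np.array([x,y,1.])
    R=cv2.Rodrigues(np.array(c["rvec"],float))[0];t=np.array(c["tvec"],float).ravel()
    return -R.T@t, R.T@d
def onz(c,u,v,z,fish=False):
    o,d=ray(c,u,v,fish); return o+d*(z-o[2])/d[2]
def depthpt(c,u,v):
    o,d=ray(c,u,v); return o+d*c["z_map"][int(v),int(u)]
def proj(c,P):
    R=cv2.Rodrigues(np.array(c["rvec"],float))[0];p=R@np.array(P,float)+np.array(c["tvec"],float).ravel()
    q=c["K"]@p; return q[:2]/q[2]
E
python3 - <<'E'
from h import *
print(hold_point_z, {k:np.round(v,3) for k,v in sense().items()})
import pickle
d={}
for n in ["scene","side","wrist"]:
    c=camera(n);d[n]=c;save(c,n+"0.png");o,_=ray(c,320,200);print(n,o,c["K"].tolist(),ray(c,320,200)[1])
pickle.dump(d,open("c0.pkl","wb"))
a=np.vstack([d["scene"]["image"],d["side"]["image"]])
E
```

```text
pics
0.0187 {'time_s': np.float64(0.0), 'joints': array([-1.306,  0.053,  1.402, -0.   ,  1.689, -0.07 ]), 'joint_velocities': array([-0.001,  0.001, -0.   ,  0.   ,  0.   ,  0.001]), 'tau': array([ 1.0000e-03, -3.8167e+01, -3.6018e+01,  0.0000e+00,  6.0000e-03,
        0.0000e+00]), 'eef_pos': array([ 0.172, -0.496,  0.23 ]), 'ee_rot': array([ 0.815, -0.579, -0.001, -0.001]), 'wrist_force': array([0.677, 0.827, 0.498]), 'torque': array([-0.058,  0.005, -0.018]), 'gripper_width': np.float64(1.0)}
scene [1.29103342 1.05018909 1.07704894] [[444.2219075706355, 0.0, 326.93039351690413], [0.0, 444.2219075706355, 207.7741867577966], [0.0, 0.0, 1.0]] [-0.46339095 -0.63270708 -0.62088667]
side [ 0.45060111 -1.04371202  1.07917904] [[433.3212974751783, 0.0, 321.70672663419595], [0.0, 433.3212974751783, 203.1638986863493], [0.0, 0.0, 1.0]] [ 0.07890568  0.77448955 -0.62770109]
wrist [ 0.24551337 -0.47060764  0.37463843] [[309.70691628693146, 0.0, 320.39137467559095], [0.0, 309.70691628693146, 198.09797474769633], [0.0, 0.0, 1.0]] [-0.28819952 -0.09765574 -0.9525984 ]
```

View pics/scene0.png

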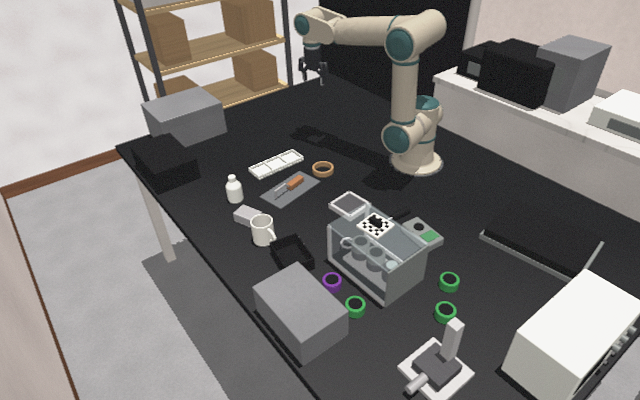

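View pics/side0.png

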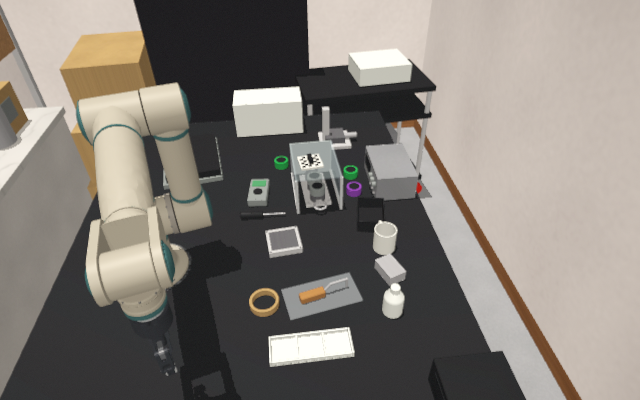

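The scene view shows the rack at (276,164), mat and hook at (290,188), holder at (350,205), and the shield with plate and sled at (375,250). The side view shows the rack at (311,346), mat at (321,295), holder at (284,241), and the shield mouth at (316,205) with the eye at about (320,207). Next I'll look closer.

Run:
```python
from h import *
import pickle
d=pickle.load(open("c0.pkl","rb"))
save(d["side"],"s1.png",(240,130,400,250),5)
save(d["scene"],"s2.png",(320,180,440,310),4.5)
c=d["side"]
for n,(u,v),z in [("rack",(311,346),.019),("mat",(321,295),0),("holder",(284,241),.022),("eye",(320,207),.026),("plate",(310,161),.163),("tape",(264,302),.02)]:
    print(n,onz(c,u,v,z).round(3),depthpt(c,u,v).round(3))
```

```text
rack [ 0.487 -0.369  0.019] [ 0.488 -0.362  0.007]
mat [ 0.536 -0.182  0.   ] [ 0.534 -0.199  0.021]
holder [0.433 0.051 0.022] [0.433 0.049 0.024]
eye [0.578 0.214 0.026] [ 0.582  0.246 -0.001]
plate [0.555 0.326 0.163] [0.553 0.302 0.179]
tape [ 0.36  -0.203  0.02 ] [ 0.359 -0.19   0.003]
```

View pics/s1.png

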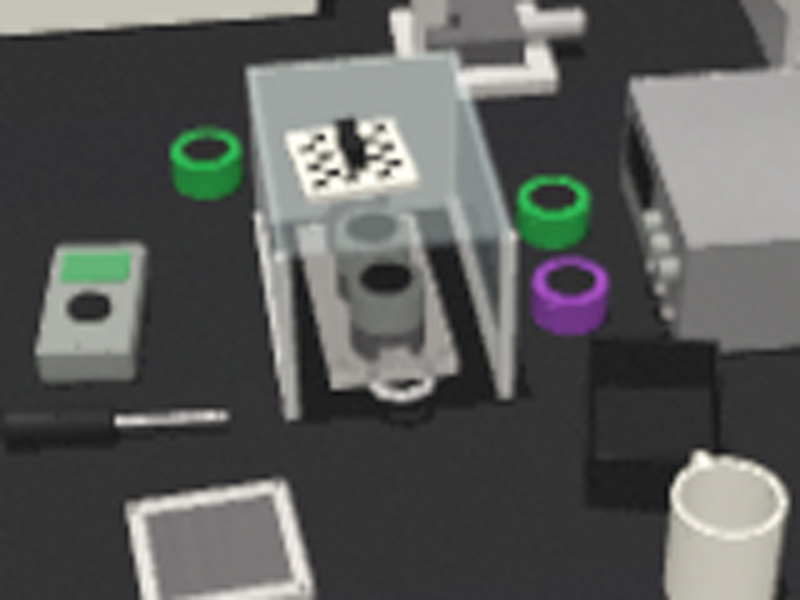

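View pics/s2.png

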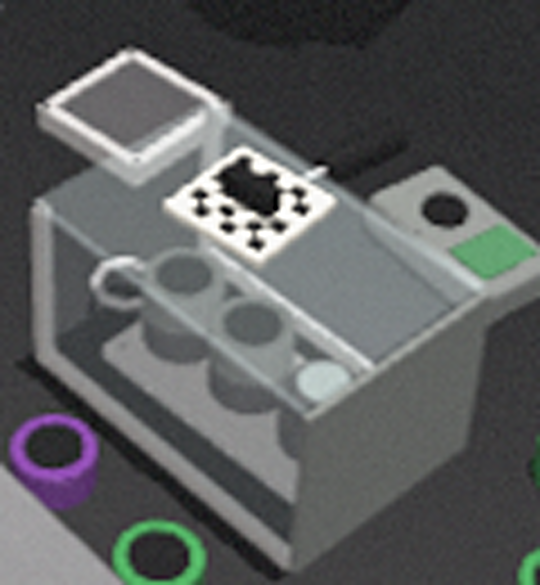

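The zoom shows that the hook eye pokes just out of the mouth, at (402,385) in the crop. Three barrels are visible and cap presence is still unclear, so I'll check it once the sled is out. The plate sits on the roof with its bar at (350,145).

Next I'll take metric positions from masks and depth.

```bash
cat >> h.py <<'E'
def cloud(c,roi,fish=False):
    x0,y0,x1,y1=roi;v,u=np.mgrid[y0:y1,x0:x1];K=c["K"];z=c["z_map"][y0:y1,x0:x1]
    x=(u-K[0,2])/K[0,0];y=(v-K[1,2])/K[1,1]
    if fish:
        r=np.hypot(x,y)+1e-9;s=np.tan(r)/r;x=x*s;y=y*s
    P=np.stack([x*z,y*z,z],-1);R=cv2.Rodrigues(np.array(c["rvec"],float))[0]
    W=(P-np.array(c["tvec"],float).ravel())@R; W[z<=0]=np.nan
    return W, cv2.cvtColor(c["image"][y0:y1,x0:x1],cv2.COLOR_RGB2HSV)
def rect(W,m,label=""):
    p=W[m&np.isfinite(W[...,0])]
    (cx,cy),(w,h),a=cv2.minAreaRect(p[:,:2].astype(np.float32))
    print(label,"c=(%.3f,%.3f) %.0fx%.0fmm ang %.1f z med %.3f p95 %.3f n%d"%(cx,cy,w*1e3,h*1e3,a,np.median(p[:,2]),np.percentile(p[:,2],95),len(p)))
    return p
E
python3 - <<'E'
from h import *
import pickle
d=pickle.load(open("c0.pkl","rb"))
R={"side":dict(rack=(262,320,360,370),mat=(275,268,370,320),hold=(260,222,310,262),plate=(294,148,328,176)),
 "scene":dict(rack=(244,145,310,182),mat=(255,168,325,210),hold=(325,188,375,222),plate=(352,206,398,244))}
for n in R:
    for k,r in R[n].items():
        W,H=cloud(d[n],r);h,s,v=[H[...,i].astype(int) for i in range(3)];z=W[...,2]
        if k=="rack": rect(W,(v>140)&(s<60),n+" rack")
        if k=="hold": rect(W,(v>120)&(s<60)&(z<.04),n+" hold")
        if k=="plate": rect(W,(v>170)&(s<50)&(z>.14),n+" plate"); rect(W,(v<50)&(z>.17),n+" bar")
        if k=="mat":
            m=(s>100)&(v>80)&(h<25);p=rect(W,m,n+" handle")
            rect(W,(v>55)&(s<60)&(z<.02)&(z>-.01),n+" mat")
            q=rect(W,(v>110)&(s<60)&(z>.01),n+" rod"); print(q[np.argsort(q[:,1])][[0,-1]].round(3))
E
```

```text
side rack c=(0.487,-0.357) 235x103mm ang 0.5 z med 0.007 p95 0.020 n2555
side handle c=(0.471,-0.194) 80x156mm ang 87.8 z med 0.026 p95 0.031 n350
side mat c=(0.547,-0.169) 200x308mm ang 86.3 z med 0.003 p95 0.006 n2127
side rod c=(0.541,-0.183) 164x12mm ang 13.6 z med 0.042 p95 0.048 n88
[[ 0.463 -0.208  0.01 ]
 [ 0.618 -0.16   0.043]]
side hold c=(0.432,0.074) 120x152mm ang 5.9 z med 0.020 p95 0.025 n877
side plate c=(0.550,0.320) 156x113mm ang 86.3 z med 0.162 p95 0.167 n310
side bar c=(0.553,0.319) 14x44mm ang 8.4 z med 0.184 p95 0.189 n30
scene rack c=(0.473,-0.311) 259x209mm ang 4.3 z med 0.008 p95 0.020 n767
scene handle c=(0.451,-0.175) 181x76mm ang 12.7 z med 0.022 p95 0.031 n178
scene mat c=(0.541,-0.199) 294x274mm ang 54.9 z med 0.002 p95 0.010 n1280
scene rod c=(0.552,-0.192) 317x239mm ang 59.6 z med 0.019 p95 0.047 n133
[[ 0.57  -0.387  0.01 ]
 [ 0.735 -0.116  0.042]]
scene hold c=(0.420,0.051) 145x128mm ang 4.2 z med 0.020 p95 0.026 n238
scene plate c=(0.553,0.303) 124x155mm ang 6.2 z med 0.161 p95 0.166 n525
scene bar c=(0.554,0.326) 18x42mm ang 8.8 z med 0.182 p95 0.187 n80
```

Emit:
{"method": "arm_command", "body": {"commands": [[[1, 1, 0], [0, 0, -0.35]], [[1, 1, 0], [0, 0, -0.35]], [[1, 1, 0], [0, 0, 0]], [[1, 1, 0], [0, 0, 0]], [[1, 1, 0], [0, 0, 0]], [[1, 1, 0], [0, 0, 0]], [[1, 1, 0], [0, 0, 0]], [[1, 1, 0], [0, 0, 0]], [[1, 1, 0], [0, 0, 0]], [[1, 1, 0], [0, 0, 0]]], "hand": 1}}

```text
time_s: 1.15
eef_pos: [0.4266, -0.2363, 0.2271]
ee_rot: [0.782, -0.623, -0.003, -0.001]
wrist_force: [0.0, -0.1, 0.1]
gripper_width: 0.998
```

Emit:
{"method": "arm_command", "body": {"commands": [[[1, 0.8, 0], [0, 0, 0]], [[1, 0.8, 0], [0, 0, 0]], [[0, 0, 0], [0, 0, 0]], [[0, 0, 0], [0, 0, 0]], [[0, 0, 0], [0, 0, 0]], [[0, 0, 0], [0, 0, 0]], [[0, 0, 0], [0, 0, 0]], [[0, 0, 0], [0, 0, 0]], [[0, 0, 0], [0, 0, 0]], [[0, 0, 0], [0, 0, 0]]]}}

```text
time_s: 2.15
eef_pos: [0.4778, -0.1934, 0.2256]
ee_rot: [0.782, -0.623, -0.004, -0.001]
wrist_force: [-0.4, 0.2, 0.8]
gripper_width: 1.001
```

Run:
```python
from h import *
import pickle
c=camera("wrist");pickle.dump(c,open("w1.pkl","wb"));save(c,"w1.png")
o,_=ray(c,320,200);print(sense()["eef_pos"].round(4) if hasattr(sense()["eef_pos"],'round') else sense()["eef_pos"],o)
W,H=cloud(c,(0,0,640,400),True);h,s,v=[H[...,i].astype(int) for i in range(3)]
z=W[...,2]
rect(W,(s>100)&(v>80)&(h<25)&(abs(W[...,0]-.52)<.09)&(abs(W[...,1]+.19)<.06),"handle")
rect(W,(s>100)&(v>80)&(h<25)&(abs(W[...,0]-.52)<.09)&(abs(W[...,1]+.19)<.06)&(z>.022),"handle top")
```

```text
[ 0.4778 -0.1934  0.2256] [ 0.55400628 -0.17722647  0.36934935]
handle c=(0.508,-0.191) 79x27mm ang 14.2 z med 0.029 p95 0.031 n1666
handle top c=(0.508,-0.191) 79x27mm ang 14.2 z med 0.029 p95 0.031 n1666
```

View pics/w1.png

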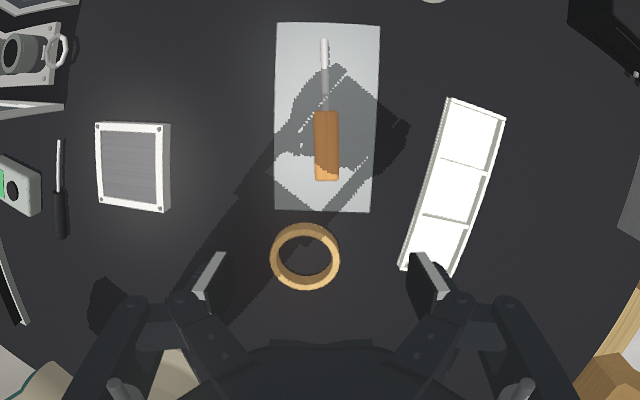

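The wrist view shows the handle at (326,145) on the mat, the rack at (455,185) and the holder at (133,165), all clear of each other. I'll descend to the handle while measuring the rest.

Emit:
{"method": "arm_command", "body": {"commands": [[[0.4, 0.03, -0.9], [0, 0, 0.05]], [[0.4, 0.03, -0.9], [0, 0, 0.05]], [[0.4, 0.02, -0.9], [0, 0, 0]], [[0, 0, -0.9], [0, 0, 0]], [[0, 0, -0.9], [0, 0, 0]], [[0, 0, -0.9], [0, 0, 0]], [[0, 0, -0.8], [0, 0, 0]], [[0, 0, -0.5], [0, 0, 0]], [[0, 0, 0], [0, 0, 0]], [[0, 0, 0], [0, 0, 0]]]}}

```text
time_s: 3.2
eef_pos: [0.5093, -0.1916, 0.0542]
ee_rot: [0.787, -0.617, -0.002, -0.001]
wrist_force: [-1.5, -0.0, 0.7]
gripper_width: 1.002
```

Run:
```python
from h import *
import pickle
c=pickle.load(open("w1.pkl","rb"))
W,H=cloud(c,(0,0,640,400),True);h,s,v=[H[...,i].astype(int) for i in range(3)];z=W[...,2]
def near(x,y,r): return (np.hypot(W[...,0]-x,W[...,1]-y)<r)
rect(W,(v>150)&(s<60)&(z>.012)&near(.487,-.36,.14)&(W[...,1]<-.28),"rack top")
rect(W,(v>150)&(s<60)&(z>-.01)&near(.487,-.36,.14)&(W[...,1]<-.28),"rack all")
rect(W,(v>100)&(s<60)&(z>.015)&(z<.03)&near(.432,.05,.09),"holder")
rect(W,(v>100)&(s<60)&(z>-.005)&(z<.008)&near(.535,-.18,.13)&(W[...,1]>-.27),"mat lit")
for p in [(277,24),(380,27),(275,210),(370,212)]: print("matcorner",onz(c,*p,.002,True).round(3))
for p in [(449,97),(506,118),(398,263),(452,278)]: print("rackcorner",onz(c,*p,.019,True).round(3))
for p in [(97,122),(171,123),(97,203),(164,213)]: print("holder",onz(c,*p,.022,True).round(3))
print("eye",onz(c,62,47,.026,True).round(3),onz(c,62,47,.03,True).round(3)); print("rod end",onz(c,324,40,.046,True).round(3))
q=rect(W,(v>120)&(s<60)&(z>-.0)&near(.57,.24,.06),"eyeish")
```

```text
rack top c=(0.487,-0.363) 230x84mm ang 0.8 z med 0.019 p95 0.021 n2688
rack all c=(0.488,-0.370) 233x97mm ang 0.7 z med 0.007 p95 0.020 n9969
holder c=(0.431,0.060) 116x116mm ang 5.7 z med 0.021 p95 0.024 n5835
mat lit c=(0.537,-0.183) 232x122mm ang 10.9 z med 0.003 p95 0.005 n16635
matcorner [ 0.637 -0.103  0.002]
matcorner [ 0.661 -0.222  0.002]
matcorner [ 0.411 -0.148  0.002]
matcorner [ 0.436 -0.266  0.002]
rackcorner [ 0.6   -0.318  0.019]
rackcorner [ 0.601 -0.404  0.019]
rackcorner [ 0.38  -0.319  0.019]
rackcorner [ 0.371 -0.408  0.019]
holder [0.483 0.119 0.022]
holder [ 0.498 -0.002  0.022]
holder [0.365 0.116 0.022]
holder [ 0.379 -0.003  0.022]
eye [0.584 0.211 0.026] [0.584 0.206 0.03 ]
rod end [ 0.619 -0.163  0.046]
eyeish c=(0.577,0.254) 91x105mm ang 37.9 z med 0.017 p95 0.078 n1201
```

Emit:
{"method": "arm_command", "body": {"commands": [[[0, 0, -0.9], [0, 0, 0]], [[0, 0, -0.7], [0, 0, 0]], [[0, 0, -0.35], [0, 0, 0]], [[0, 0, 0], [0, 0, 0]], [[0, 0, 0], [0, 0, 0]], [[0, 0, 0], [0, 0, 0]], [[0, 0, 0], [0, 0, 0]], [[0, 0, 0], [0, 0, 0]], [[0, 0, 0], [0, 0, 0]], [[0, 0, 0], [0, 0, 0]]]}}

```text
time_s: 4.2
eef_pos: [0.5151, -0.1942, 0.0145]
ee_rot: [0.787, -0.617, 0.006, -0.003]
wrist_force: [0.2, 0.0, -0.3]
gripper_width: 1.0
```

Emit:
{"method": "arm_command", "body": {"commands": [[[0, 0, 0], [0, 0, 0]], [[0, 0, 0], [0, 0, 0]], [[0, 0, 0], [0, 0, 0]], [[0, 0, 0], [0, 0, 0]], [[0, 0, 0], [0, 0, 0]], [[0, 0, 0], [0, 0, 0]], [[0, 0, 0], [0, 0, 0]], [[0, 0, 0], [0, 0, 0]], [[0, 0, 0], [0, 0, 0]], [[0, 0, 0], [0, 0, 0]]], "hand": -1}}

```text
time_s: 5.2
eef_pos: [0.5153, -0.194, 0.0148]
ee_rot: [0.787, -0.617, 0.006, -0.003]
wrist_force: [0.3, 0.3, 0.5]
gripper_width: 0.306
```

Run:
```python
from h import *
s=sense();print(np.round(s["joints"],3),np.round(s["wrist_force"],2))
c=camera("wrist");save(c,"w2.png")
W,H=cloud(c,(0,0,640,400),True);h,ss,v=[H[...,i].astype(int) for i in range(3)];z=W[...,2]
rect(W,(ss>100)&(v>60)&(h<25)&(abs(W[...,0]-.51)<.09)&(abs(W[...,1]+.19)<.06),"handle")
```

```text
[-0.429  0.297  1.575  0.004  1.256  0.9  ] [0.35 0.3  0.52]
handle c=(0.499,-0.197) 100x30mm ang 14.1 z med 0.029 p95 0.030 n7669
```

View pics/w2.png

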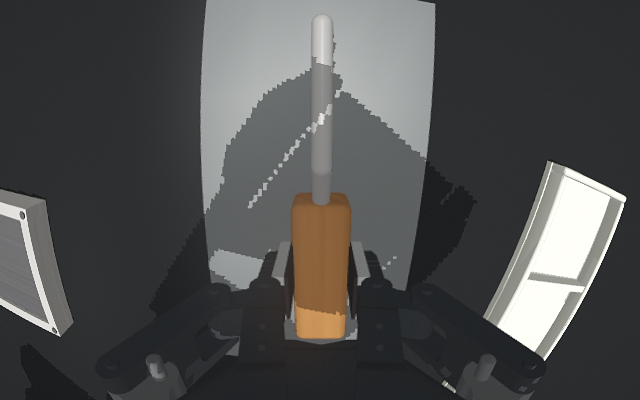

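Emit:
{"method": "arm_command", "body": {"commands": [[[0, 0, 0], [0, 0, 0]], [[0, 0, 0], [0, 0, 0]], [[0, 0, 0], [0, 0, 0]], [[0, 0, 0], [0, 0, 0]], [[-0.1, 0, -0.2], [0, 0, 0]], [[-0.1, 0, -0.2], [0, 0, 0]], [[-0.1, 0, -0.1], [0, 0, 0]], [[0, 0, 0], [0, 0, 0]], [[0, 0, 0], [0, 0, 0]], [[0, 0, 0], [0, 0, 0]]], "hand": 0.2}}

```text
time_s: 6.25
eef_pos: [0.5062, -0.1938, -0.0]
ee_rot: [0.787, -0.617, 0.005, -0.003]
wrist_force: [-0.4, -0.2, 0.5]
gripper_width: 0.602
```

Emit:
{"method": "arm_command", "body": {"commands": [[[0, 0, 0], [0, 0, 0]], [[0, 0, 0], [0, 0, 0]], [[0, 0, 0], [0, 0, 0]], [[0, 0, 0], [0, 0, 0]], [[0, 0, 0], [0, 0, 0]], [[0, 0, 0], [0, 0, 0]], [[0, 0, 0], [0, 0, 0]], [[0, 0, 0], [0, 0, 0]], [[0, 0, 0], [0, 0, 0]], [[0, 0, 0], [0, 0, 0]]], "hand": -1}}

```text
time_s: 7.25
eef_pos: [0.5075, -0.1933, 0.0021]
ee_rot: [0.787, -0.617, 0.006, -0.004]
wrist_force: [0.1, 0.8, 0.7]
gripper_width: 0.314
```

Emit:
{"method": "arm_command", "body": {"commands": [[[0, 0, 1], [0, 0, 0]], [[0, 0, 1], [0, 0, 0]], [[0, 0, 1], [0, 0, 1]], [[0, 0, 1], [0, 0, 1]], [[0, 0, 1], [0, 0, 1]], [[0.2, 0.5, 0], [0, 0, 1]], [[0.2, 0.5, 0], [0, 0, 1]], [[0.2, 0.5, 0], [0, 0, 1]], [[0.2, 0.5, 0], [0, 0, 1]], [[0.2, 0.5, 0], [0, 0, 1]]]}}

```text
time_s: 8.25
eef_pos: [0.5298, -0.1295, 0.1293]
ee_rot: [0.996, -0.087, 0.002, -0.003]
wrist_force: [0.5, 0.5, -2.3]
gripper_width: 0.315
```

Emit:
{"method": "arm_command", "body": {"commands": [[[0.4, 0.7, 0], [0, 0, 1]], [[0.4, 0.7, 0], [0, 0, 0.6]], [[0.4, 0.7, 0], [0, 0, 0]], [[0.4, 0.7, 0], [0, 0, 0]], [[0, 0.7, 0], [0, 0, 0]], [[0, 0, 0], [0, 0, 0]], [[0, 0, 0], [0, 0, 0]], [[0, 0, 0], [0, 0, 0]], [[0, 0, 0], [0, 0, 0]], [[0, 0, 0], [0, 0, 0]]]}}

```text
time_s: 9.25
eef_pos: [0.5698, -0.0394, 0.1262]
ee_rot: [0.999, 0.032, -0.001, -0.003]
wrist_force: [0.5, 0.6, -0.9]
gripper_width: 0.319
```

Run:
```python
from h import *
import pickle
c=camera("wrist");pickle.dump(c,open("w3.pkl","wb"));save(c,"w3.png");print(sense()["eef_pos"])
```

```text
[ 0.56979864 -0.03943091  0.12617446]
```

View pics/w3.png

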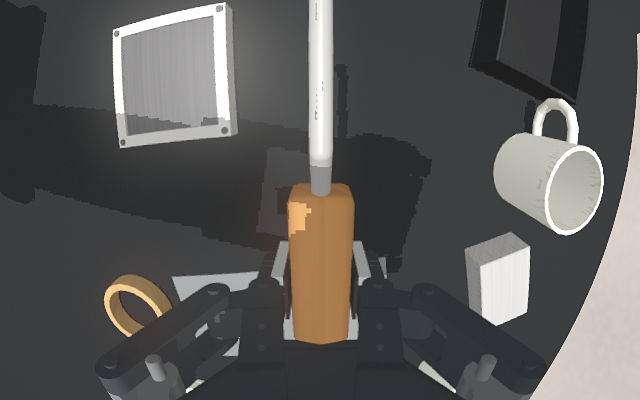

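The wrist view shows the tool held straight, and the eye is beyond the top edge of the frame. I'll use the side and scene views for the eye and shield axis.

Run:
```python
from h import *
import pickle
d=pickle.load(open("c0.pkl","rb"));s,c=d["side"],d["scene"]
for u,v in [(295,180),(343,176.4),(331.4,140.6),(289.6,144)]: print("roof side",onz(s,u,v,.155).round(3))
for u,v in [(368.9,203.3),(328.9,225.6),(388.9,271.1),(427.8,245.6)]: print("roof scene",onz(c,u,v,.155).round(3))
for u,v in [(298.4,213),(341.4,209)]: print("mouth bottom side",onz(s,u,v,0).round(3))
print("eye",onz(s,320.4,207.4,.026),onz(c,347.1,242.7,.026))
# fresh
c2={n:camera(n) for n in("side","scene")};pickle.dump(c2,open("c1.pkl","wb"))
a=cv2.resize(c2["side"]["image"][160:240,270:370],None,fx=6,fy=6,interpolation=cv2.INTER_CUBIC)
b=cv2.resize(c2["scene"]["image"][180:280,310:400],None,fx=4.8,fy=4.8,interpolation=cv2.INTER_CUBIC)
im=np.zeros((480,600+432,3),np.uint8);im[:,:600]=a;im[:,600:]=b[:480,:432]
cv2.imwrite("pics/e1.png",cv2.resize(im,(800,372))[...,::-1])
```

```text
roof side [0.49  0.222 0.155]
roof side [0.665 0.222 0.155]
roof side [0.657 0.475 0.155]
roof side [0.485 0.471 0.155]
roof scene [0.49  0.228 0.155]
roof scene [0.66  0.23  0.155]
roof scene [0.65  0.485 0.155]
roof scene [0.491 0.485 0.155]
mouth bottom side [0.495 0.22  0.   ]
mouth bottom side [0.662 0.222 0.   ]
eye [0.57946379 0.21113945 0.026     ] [0.57857969 0.22317613 0.026     ]
```

View pics/e1.png

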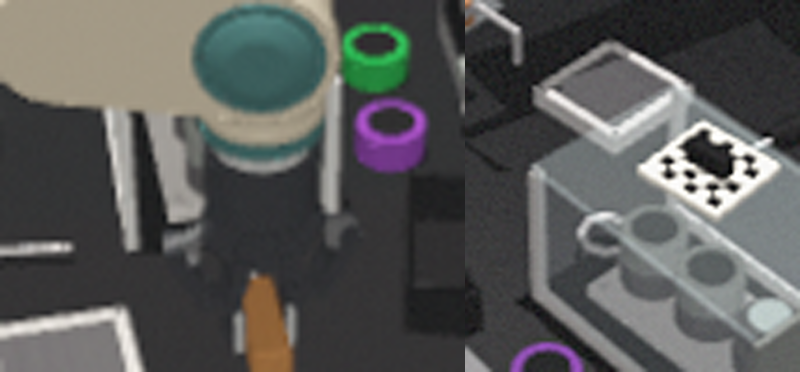

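Run:
```python
from h import *
import pickle
d=pickle.load(open("c0.pkl","rb"))
for n,roi in [("side",(308,196,334,214)),("scene",(336,232,360,254))]:
    c=d[n];W,H=cloud(c,roi);v=H[...,2].astype(int)
    print(n);print(v)
    m=(v>140);p=np.array([onz(c,u+roi[0],r+roi[1],.028)[:2] for r,u in zip(*np.where(m))])
    print(p.min(0),p.max(0),W[m][:,2].round(3)[:30])
```

```text
side
[[158 143  89  72  79  94 108 108 107 107 106 106 100  91  79  74  68 150
  161 160 161 141  74  31  32  31]
 [158 143  89  70  76  78  77  74  83  84  81  78  79  78  74  73  68 150
  161 161 161 170  97  32  32  30]
 [158 148  93  72  73  76  76  76  81  81  81  79  84  85  76  70  75 150
  161 161 159 162  98  40  31  33]
 [157 157 111  75  73  76  78  85 103 107 108 117 126 112  82  71 106 154
  161 158 153 154 121  61  34  33]
 [157 157 139 102  78  75  77  93 135 143 145 156 160 140 103  91 130 157
  160 152 146 149 147  80  33  33]
 [152 157 159 140 111  89  86 102 140 150 150 153 157 154 140 132 139 153
  159 154 156 162 167 102  39  33]
 [142 151 157 158 149 126 118 132 148 152 151 157 154 157 156 149 154 145
  151 158 161 168 172 115  48  33]
 [150 148 154 157 162 149 141 142 152 155 153 163 155 157 158 154 148 143
  146 163 166 166 166 106  46  32]
 [162 161 158 159 166 145 138 143 161 164 165 166 165 166 166 170 160 143
  142 148 148 144 144  86  37  31]
 [171 171 165 164 161 149 137 149 165 160 152 150 150 146 142 154 156 170
  147  91  74  51  37  35  32  33]
 [160
[... 2860 characters left out ...]
  63  75  77  76  73  76  97 108 109
  108 107 113 134 158 167]
 [ 86  89  90  77  69  63  69  67  62  64  62  67  61  62  74  96 102 107
  109 109 113 114 128 145]
 [ 85  77  73  65  64  63  65  62  64  68  65  69  57  68 102 106  93 107
  110 112 112 112 115 121]
 [ 82  70  68  63  63  65  64  68  67  66  67  63  86 118 141 119  89  92
  101 109 114 113 115 113]
 [ 67  66  63  67  64  69  62  64  63  65  64 102 130 145 148 123  89  83
   93  96 105 118 119 116]]
[0.52355677 0.16144747] [0.60678788 0.27659102] [0.158 0.153 0.153 0.156 0.154 0.154 0.157 0.155 0.152 0.155 0.153 0.156
 0.159 0.156 0.153 0.155 0.154 0.154 0.157 0.151 0.15  0.157 0.15  0.153
 0.156   nan 0.15  0.156 0.159 0.154]
```

Run:
```python
from h import *
import pickle
d=pickle.load(open("c0.pkl","rb"));s,c=d["side"],d["scene"]
print(onz(s,320,209.4,.025),onz(s,313.6,206.8,.026),onz(s,326.4,206.3,.026))
print(onz(c,346.7,242.1,.026),onz(c,339.7,242,.026))
for y in (.22,.225,.23,.235):
    t=np.linspace(0,2*np.pi,60);q=np.array([proj(c,[.58+.028*np.cos(a),y+.028*np.sin(a),.026]) for a in t]);r=np.array([proj(s,[.58+.028*np.cos(a),y+.028*np.sin(a),.026]) for a in t])
    print(y,"scene",q.min(0).round(1),q.max(0).round(1),"side",r.min(0).round(1),r.max(0).round(1))
```

```text
[0.57675426 0.20082386 0.025     ] [0.55424096 0.21801401 0.026     ] [0.60283364 0.21467327 0.026     ]
[0.57772686 0.2200727  0.026     ] [0.59574662 0.20450578 0.026     ]
0.22 scene [337.9 236.7] [354.4 248.2] side [312.9 201.3] [327.6 210.7]
0.225 scene [338.9 237.5] [355.4 249. ] side [312.8 200.5] [327.5 209.8]
0.23 scene [339.8 238.3] [356.4 249.8] side [312.7 199.7] [327.3 209. ]
0.235 scene [340.8 239.1] [357.3 250.6] side [312.5 198.9] [327.1 208.1]
```

Emit:
{"method": "arm_command", "body": {"commands": [[[0.1, 0.8, -0.4], [0, 0, -0.3]], [[0.1, 0.8, -0.4], [0, 0, 0]], [[0.1, 0.8, -0.4], [0, 0, 0]], [[0.1, 0.8, -0.4], [0, 0, 0]], [[0, 0.8, -0.4], [0, 0, 0]], [[0, 0.8, -0.4], [0, 0, 0]], [[0, 0.8, -0.3], [0, 0, 0]], [[0, 0.4, -0.2], [0, 0, 0]], [[0, 0, 0], [0, 0, 0]], [[0, 0, 0], [0, 0, 0]]]}}

```text
time_s: 10.4
eef_pos: [0.5807, 0.1137, 0.0524]
ee_rot: [1.0, 0.008, 0.001, -0.002]
wrist_force: [0.8, 0.1, -1.1]
gripper_width: 0.316
```

Run:
```python
from h import *
import pickle
s=sense();print(s["eef_pos"],s["ee_rot"],np.round(s["joints"],2))
c=camera("side");b=camera("scene");pickle.dump((c,b),open("c2.pkl","wb"))
a=cv2.resize(c["image"][150:250,270:370],None,fx=4.8,fy=4.8,interpolation=cv2.INTER_CUBIC)
e=cv2.resize(b["image"][195:275,320:385],None,fx=6,fy=6,interpolation=cv2.INTER_CUBIC)
cv2.imwrite("pics/e2.png",cv2.resize(np.hstack([a,e]),(800,440))[...,::-1])
```

```text
[0.5806833  0.11369723 0.05236135] [ 9.99965490e-01  8.07987298e-03  5.72815574e-04 -1.84578293e-03] [0.13 0.36 1.41 0.   1.37 0.11]
```

View pics/e2.png

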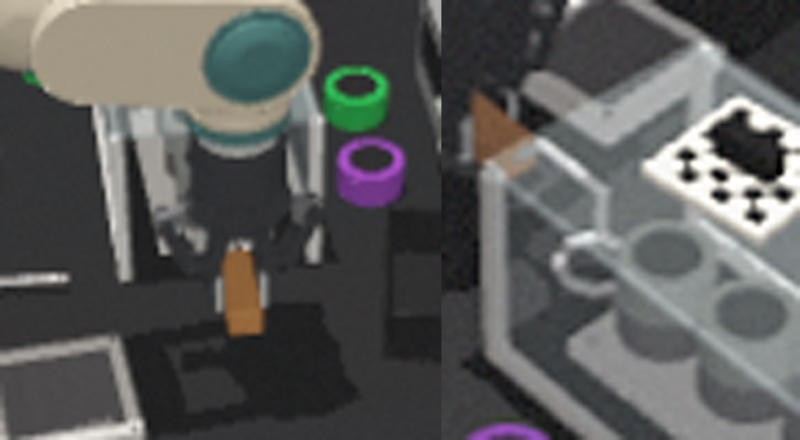

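Run:
```python
from h import *
import pickle
c,b=pickle.load(open("c2.pkl","rb"))
print(proj(b,[.578,.229,.055]),proj(b,[.578,.229,.093]),proj(b,[.578,.227,.026]))
print(b["image"][225:248,338:360].mean(-1).astype(int))
```

```text
[348.42068698 237.29747422] [348.52404733 228.87359357] [347.96091115 243.22809344]
[[113 107 113 136 176 221 223 173 109  91  96  95  96  95 104 111 113 109
  175 242 250 248]
 [109 115 110 115 117 167 210 222 171 104  94  93 106 108 111 119 107 106
  152 193 228 248]
 [105 113 113 106  99 108 153 181 174 149 115  92 106 112 116 116 111 111
  128 147 176 216]
 [115 115 105  98  94  90 101 128 158 167 159 131 112 112 111 117 114 112
  115 119 135 165]
 [106 101  94  97  96  97  93  99 120 154 175 173 143 113 110 113 111 113
  113 112 114 129]
 [ 93  97  94  94 100  95  95 101 110 127 159 167 136 107 111 112 116 112
  112 113 114 115]
 [ 96  94  98  96  95  94 102 116 115 121 155 162 129 110 114 110 113 115
  117 116 112 113]
 [119 103  96  96  94 106 113 112 115 123 154 162 128 112 118 115 115 116
  112 112 115 113]
 [127 131 110 103 108 114 114 114 110 134 161 158 127 115 109 114 110 111
  110 114 112 111]
 [ 91 120 134 131 118 114 114 113 113 131 162 160 129 112 118 117 115 112
  113 115 113 110]
 [ 66  91 121 142 143 121 116 115 112 129 159 159 126 114 112 112 110 114
  119 127 13
[... 423 characters left out ...]
0 129 135 140 142 148 126  96
   94  96  96  95]
 [ 78  82 152 186 149  97  81  77  84 104 135 139 128 123 139 145 125 100
   96  95  96  95]
 [ 77  93 165 204 153  79  79  84  82  87  97 123 138 145 144 146 129 104
   94  93  95  95]
 [ 64  80 151 165 125  86  72  67  66  67  65  84 112 133 154 149 142 126
  101  92  95  94]
 [ 60  64 101 129 124  92  61  62  61  60  62  64  67 111 148 169 160 142
  131 112  96  91]
 [ 68  61  69 110 133 119 100  85  79  68  58  56  67  86 118 149 168 158
  146 138 129 127]
 [ 88  68  60  87 129 140 139 131 119 101  98 117 127 115 102 115 146 165
  164 154 141 136]
 [ 85  70  63  64  87 115 135 141 140 138 141 142 142 127 102 101 115 136
  158 167 155 147]]
```

Emit:
{"method": "arm_command", "body": {"commands": [[[0, -0.1, -0.3], [0, 0, 0]], [[0, 0, -0.3], [0, 0, 0]], [[0, 0, -0.3], [0, 0, 0]], [[0, 0, -0.3], [0, 0, 0]], [[0, 0, -0.3], [0, 0, 0]], [[0, 0, -0.2], [0, 0, 0]], [[0, 0, 0], [0, 0, 0]], [[0, 0, 0], [0, 0, 0]], [[0, 0, 0], [0, 0, 0]], [[0, 0, 0], [0, 0, 0]]]}}

```text
time_s: 11.5
eef_pos: [0.5812, 0.1083, 0.0067]
ee_rot: [1.0, 0.006, 0.001, -0.002]
wrist_force: [-0.5, -0.8, -1.4]
gripper_width: 0.314
```

Emit:
{"method": "arm_command", "body": {"commands": [[[0, -0.3, 0.02], [0, 0, 0]], [[0, -0.4, 0], [0, 0, 0]], [[0.01, -0.4, 0], [0, 0, 0]], [[0.01, -0.4, 0], [0, 0, 0]], [[0.01, -0.4, 0], [0, 0, 0]], [[0.01, -0.4, 0], [0, 0, 0]], [[0.01, -0.4, 0], [0, 0, 0]], [[0.01, -0.4, 0], [0, 0, 0]], [[0.01, -0.4, 0], [0, 0, 0]], [[0.01, -0.4, 0], [0, 0, 0]]]}}

```text
time_s: 12.5
eef_pos: [0.5827, 0.0053, 0.0076]
ee_rot: [1.0, 0.007, 0.001, -0.004]
wrist_force: [-0.4, 4.6, -2.9]
gripper_width: 0.313
```

Run:
```python
from h import *
c=camera("side");b=camera("scene")
a=cv2.resize(c["image"][130:250,260:380],None,fx=4,fy=4,interpolation=cv2.INTER_CUBIC)
e=cv2.resize(b["image"][180:300,310:430],None,fx=4,fy=4,interpolation=cv2.INTER_CUBIC)
cv2.imwrite("pics/e3.png",cv2.resize(np.hstack([a,e]),(800,400))[...,::-1])
```

```text
(no output)
```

View pics/e3.png

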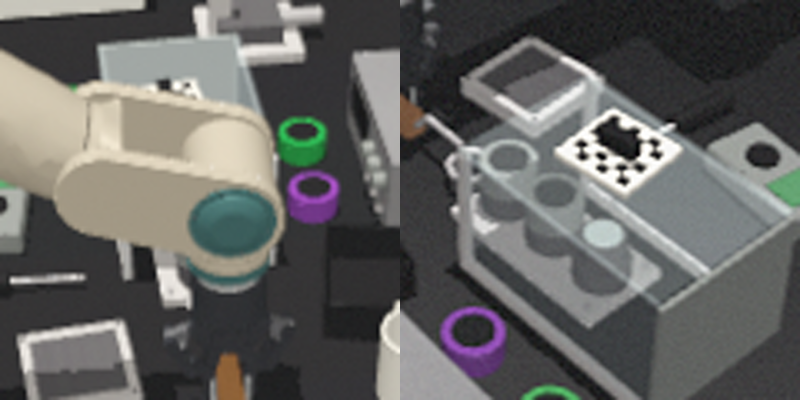

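The sled is following the hook. I'll continue the pull.

Emit:
{"method": "arm_command", "body": {"commands": [[[0.01, -0.4, 0], [0, 0, 0]], [[0.01, -0.4, 0], [0, 0, 0]], [[0.01, -0.4, 0], [0, 0, 0]], [[0.01, -0.4, 0], [0, 0, 0]], [[0.01, -0.4, 0], [0, 0, 0]], [[0.01, -0.4, 0], [0, 0, 0]], [[0.01, -0.4, 0], [0, 0, 0]], [[0.01, -0.4, 0], [0, 0, 0]], [[0.01, -0.4, 0], [0, 0, 0]], [[0.01, -0.4, 0], [0, 0, 0]]]}}

```text
time_s: 13.6
eef_pos: [0.5847, -0.0974, 0.0072]
ee_rot: [1.0, 0.008, -0.0, -0.006]
wrist_force: [1.1, 5.5, -1.4]
gripper_width: 0.318
```

Emit:
{"method": "arm_command", "body": {"commands": [[[0.01, -0.4, 0], [0, 0, 0]], [[0.01, -0.4, 0], [0, 0, 0]], [[0.01, -0.4, 0], [0, 0, 0]], [[0.01, -0.4, 0], [0, 0, 0]], [[0.01, -0.4, 0], [0, 0, 0]], [[0.01, -0.3, 0], [0, 0, 0]], [[0, -0.2, 0], [0, 0, 0]], [[0, 0, 0], [0, 0, 0]], [[0, 0, 0], [0, 0, 0]], [[0, 0, 0], [0, 0, 0]]]}}

```text
time_s: 14.6
eef_pos: [0.5848, -0.1624, 0.0066]
ee_rot: [1.0, 0.008, -0.002, -0.008]
wrist_force: [0.2, 3.5, -2.5]
gripper_width: 0.317
```

Run:
```python
from h import *
import pickle
c=camera("side");b=camera("scene");w=camera("wrist");pickle.dump((c,b,w),open("c3.pkl","wb"))
for n,q in (("s",c),("sc",b)): 
    W,H=cloud(q,(250,130,400,300))
    v=H[...,2].astype(int);s=H[...,1].astype(int)
    m=(W[...,2]>.009)&(W[...,2]<.02)&(v>100)&(s<60)&(abs(W[...,0]-.585)<.08)&(W[...,1]<.24)&(W[...,1]>-.05)
    rect(W,m,n+" base")
a=cv2.resize(c["image"][130:280,260:380],None,fx=3.2,fy=3.2,interpolation=cv2.INTER_CUBIC)
e=cv2.resize(b["image"][160:310,290:430],None,fx=3.2,fy=3.2,interpolation=cv2.INTER_CUBIC)
cv2.imwrite("pics/e4.png",np.hstack([a,e])[...,:3][:,:800,::-1])
```

```text
s base c=(0.547,0.018) 32x56mm ang 7.0 z med 0.015 p95 0.018 n79
sc base c=(0.589,0.100) 297x110mm ang 81.3 z med 0.014 p95 0.018 n286
```

View pics/e4.png

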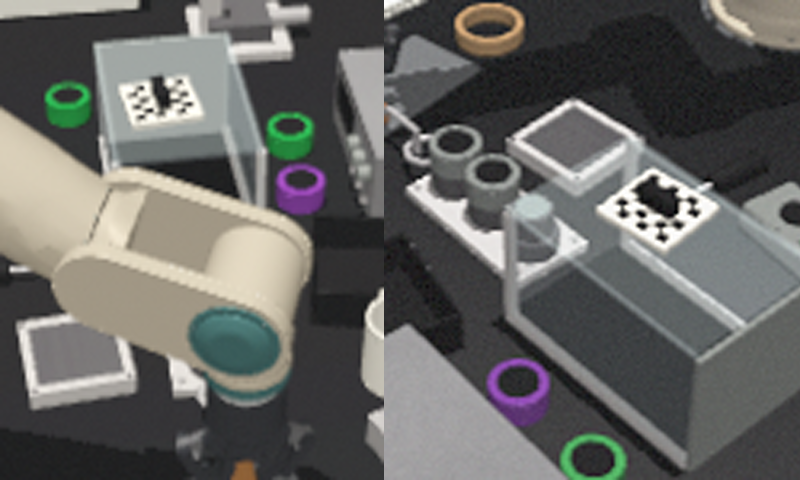

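The sled is fully clear of the mouth, with a margin of about 25 mm. The first two barrels look capped (wide, with a dark disc) and the third looks bare (narrow, light glass). I'll unhook and return the tool to the mat.

Emit:
{"method": "arm_command", "body": {"commands": [[[0, 0.3, 0], [0, 0, 0]], [[0, 0.1, 0.3], [0, 0, 0]], [[0, 0, 1], [0, 0, 0]], [[0, 0, 1], [0, 0, 0]], [[0, 0, 1], [0, 0, 0]], [[0, 0, 1], [0, 0, -0.5]], [[-0.3, -0.2, 0.3], [0, 0, -1]], [[-0.3, -0.2, 0], [0, 0, -1]], [[-0.3, -0.2, 0], [0, 0, -1]], [[-0.3, -0.2, 0], [0, 0, -1]]]}}

```text
time_s: 15.75
eef_pos: [0.5545, -0.1733, 0.1329]
ee_rot: [0.95, -0.311, 0.004, -0.005]
wrist_force: [0.2, -0.1, -1.3]
gripper_width: 0.313
```

Emit:
{"method": "arm_command", "body": {"commands": [[[-0.3, -0.2, 0], [0, 0, -1]], [[-0.3, -0.2, 0], [0, 0, -1]], [[-0.3, 0, 0], [0, 0, -1]], [[-0.3, 0, 0], [0, 0, -1]], [[-0.3, 0, 0], [0, 0, -1]], [[-0.3, 0, 0], [0, 0, 0]], [[0, 0, 0], [0, 0, 0]], [[0, 0, 0], [0, 0, 0]], [[0, 0, 0], [0, 0, 0]], [[0, 0, 0], [0, 0, 0]]]}}

```text
time_s: 16.75
eef_pos: [0.508, -0.1857, 0.1396]
ee_rot: [0.779, -0.626, 0.011, -0.001]
wrist_force: [-0.7, 1.2, -1.7]
gripper_width: 0.315
```

```bash
cat >> h.py <<'E'
from scipy.spatial.transform import Rotation as Ro
def att():
    s=sense();R=Ro.from_quat(s["ee_rot"]);z=R.apply([0,0,1]);x=R.apply([1,0,0])
    cor=np.degrees(np.cross(z,[0,0,-1]))/8
    print("pos",np.round(s["eef_pos"],4),"jaw deg %.1f"%np.degrees(np.arctan2(x[1],x[0])),"tilt fix units",cor.round(2),"t",round(float(s["time_s"]),2),"w",round(float(s["gripper_width"]),3),"F",np.round(s["wrist_force"],1))
E
python3 -c "
from h import *
att()"
```

```text
pos [ 0.508  -0.1857  0.1396] jaw deg -77.6 tilt fix units [0.09 0.12 0.  ] t 16.75 w 0.315 F [-0.7  1.2 -1.7]
```

Emit:
{"method": "arm_command", "body": {"commands": [[[-0.1, -0.1, -0.9], [0.09, 0.12, 0]], [[-0.1, -0.1, -0.9], [0, 0, 0]], [[0, 0, -0.9], [0, 0, 0]], [[0, 0, -0.9], [0, 0, 0]], [[0, 0, -0.8], [0, 0, 0]], [[0, 0, -0.5], [0, 0, 0]], [[0, 0, -0.2], [0, 0, 0]], [[0, 0, 0], [0, 0, 0]], [[0, 0, 0], [0, 0, 0]], [[0, 0, 0], [0, 0, 0]]]}}

```text
time_s: 17.75
eef_pos: [0.5058, -0.1915, 0.0104]
ee_rot: [0.782, -0.624, 0.003, -0.001]
wrist_force: [-0.1, 0.5, -1.1]
gripper_width: 0.318
```

```bash
python3 -c "
from h import *
att()"
```

```text
pos [ 0.5058 -0.1915  0.0104] jaw deg -77.2 tilt fix units [0.01 0.04 0.  ] t 17.75 w 0.318 F [-0.1  0.5 -1.1]
```

Emit:
{"method": "arm_command", "body": {"commands": [[[0, 0, -0.12], [0, 0, 0]], [[0, 0, -0.1], [0, 0, 0]], [[0, 0, -0.08], [0, 0, 0]], [[0, 0, 0], [0, 0, 0]], [[0, 0, 0], [0, 0, 0]], [[0, 0, 0], [0, 0, 0]], [[0, 0, 0], [0, 0, 0]], [[0, 0, 0], [0, 0, 0]], [[0, 0, 0], [0, 0, 0]], [[0, 0, 0], [0, 0, 0]]]}}

```text
time_s: 18.75
eef_pos: [0.5071, -0.1921, 0.0046]
ee_rot: [0.782, -0.624, 0.005, -0.002]
wrist_force: [0.6, 0.2, -1.9]
gripper_width: 0.315
```

Emit:
{"method": "arm_command", "body": {"commands": [[[0, 0, 0], [0, 0, 0]], [[0, 0, 0], [0, 0, 0]], [[0, 0, 0], [0, 0, 0]], [[0, 0, 0], [0, 0, 0]], [[0, 0, 0], [0, 0, 0]], [[0, 0, 0], [0, 0, 0]], [[0, 0, 1], [0, 0, 0]], [[0, 0, 1], [0, 0, 0]], [[0, 0, 1], [0, 0, 0]], [[0, 0, 1], [0, 0, 0]]], "hand": 0.3}}

```text
time_s: 19.75
eef_pos: [0.5047, -0.191, 0.1041]
ee_rot: [0.782, -0.624, 0.001, -0.001]
wrist_force: [-0.2, 0.0, 1.0]
gripper_width: 0.652
```

Emit:
{"method": "arm_command", "body": {"commands": [[[0, 0.3, 1], [0, 0, 1]], [[0, 0.7, 1], [0, 0, 1]], [[0, 1, 1], [0, 0, 1]], [[0, 1, 0.5], [0, 0, 1]], [[0, 1, 0], [0, 0, 1]], [[0, 1, 0], [0, 0, 1]], [[0, 0.3, 0], [0, 0, 1]], [[0, 0, 0], [0, 0, 1]], [[0, 0, 0], [0, 0, 1]], [[0, 0, 0], [0, 0, 0]]], "hand": 1}}

```text
time_s: 20.75
eef_pos: [0.5054, -0.0534, 0.2016]
ee_rot: [1.0, -0.02, 0.006, -0.003]
wrist_force: [-0.1, 0.4, 0.5]
gripper_width: 1.004
```

Run:
```python
from h import *
import pickle
att()
w=camera("wrist");pickle.dump(w,open("w5.pkl","wb"));save(w,"w5.png")
```

```text
pos [ 0.5054 -0.0534  0.2016] jaw deg -2.3 tilt fix units [-0.04  0.08  0.  ] t 20.75 w 1.004 F [-0.1  0.4  0.5]
```

View pics/w5.png

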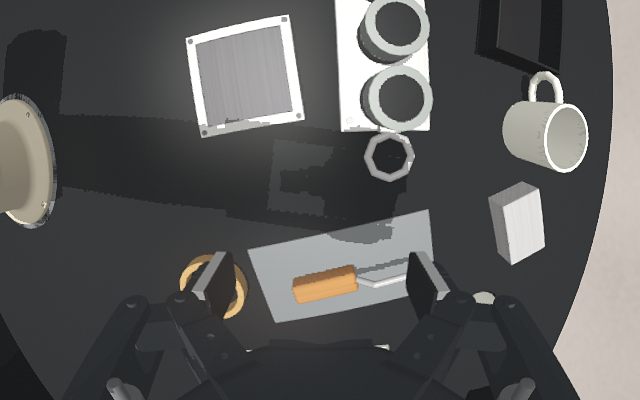

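The tool is back on the mat, at (340,285). The eye is at (388,155) and the first two lenses at (401,97) and (397,27). I'll measure heights and diameters to tell capped from bare.

Run:
```python
from h import *
import pickle
w=pickle.load(open("w5.pkl","rb"))
W,H=cloud(w,(0,0,640,400),True)
for p in [(401,97),(401,70),(420,97),(397,27),(420,27),(388,133)]: print(p,W[p[1],p[0]].round(3))
for c,r in [((401,97),40),((397,27),40)]:
    v,u=np.mgrid[0:400,0:640];m=(np.hypot(u-c[0],v-c[1])<r)&(W[...,2]>.06)
    rect(W,m,"top");
    p=W[m];(x,y),rad=cv2.minEnclosingCircle(p[:,:2].astype(np.float32));print("circ",x,y,rad)
m=(W[...,2]>.009)&(W[...,2]<.02)&(abs(W[...,0]-.585)<.08)&(W[...,1]>-.0)&(H[...,2]>120);rect(W,m,"base")
# scene cam: third lens
b=pickle.load(open("c3.pkl","rb"))[1];W,H=cloud(b,(290,160,430,310))
for k in (0,1,2):
    m=(W[...,2]>.06)&(W[...,2]<.09)&(np.hypot(W[...,0]-.584,W[...,1]-(.029+.068*k))<.034)
    p=W[m];print(k,len(p),p[:,2].min() if len(p) else 0,np.median(p,0).round(3), np.ptp(p[:,:2],axis=0).round(3))
```

```text
(401, 97) [0.582 0.029 0.077]
(401, 70) [0.582 0.053 0.077]
(420, 97) [0.599 0.029 0.078]
(397, 27) [0.58  0.092 0.078]
(420, 27) [0.601 0.094 0.079]
(388, 133) [ 0.58  -0.007  0.031]
top c=(0.581,0.029) 60x59mm ang 45.5 z med 0.078 p95 0.079 n3502
circ 0.5814444422721863 0.0325266532599926 0.034113332629203796
top c=(0.582,0.088) 60x63mm ang 4.5 z med 0.078 p95 0.079 n3246
circ 0.5821272730827332 0.08989740908145905 0.03478746861219406
base c=(0.582,0.072) 101x144mm ang 0.5 z med 0.016 p95 0.017 n4095
0 182 0.060252026514605594 [0.586 0.034 0.076] [0.061 0.064]
1 200 0.06027112741023231 [0.586 0.103 0.075] [0.06  0.062]
2 1 0.0675264374261193 [0.58  0.138 0.068] [0. 0.]
```

Emit:
{"method": "arm_command", "body": {"commands": [[[0.75, 0.8, 0], [0, 0.05, 0.1]], [[0.75, 0.8, 0], [0, 0, 0.1]], [[0.75, 0.8, -0.4], [0, 0, 0]], [[0.75, 0.8, -0.4], [0, 0, 0]], [[0, 0.1, -0.8], [0, 0, 0]], [[0, 0, -0.8], [0, 0, 0]], [[0, 0, -0.6], [0, 0, 0]], [[0, 0, 0], [0, 0, 0]], [[0, 0, 0], [0, 0, 0]], [[0, 0, 0], [0, 0, 0]]]}}

```text
time_s: 21.8
eef_pos: [0.5837, 0.031, 0.1251]
ee_rot: [1.0, -0.028, 0.003, -0.003]
wrist_force: [-0.5, -0.4, 0.5]
gripper_width: 1.001
```

Run:
```python
from h import *
import pickle
att()
w=camera("wrist");pickle.dump(w,open("w6.pkl","wb"))
W,H=cloud(w,(0,0,640,400),True);v=H[...,2]
for y in (.029,.097,.165):
    m=(W[...,2]>.055)&(W[...,2]<.1)&(np.hypot(W[...,0]-.583,W[...,1]-y)<.033)
    if m.sum()>5: rect(W,m,"y%.3f"%y)
```

```text
pos [0.5837 0.031  0.1251] jaw deg -3.2 tilt fix units [-0.03  0.05  0.  ] t 21.8 w 1.001 F [-0.5 -0.4  0.5]
y0.029 c=(0.582,0.029) 60x59mm ang 69.0 z med 0.078 p95 0.079 n6104
y0.097 c=(0.581,0.096) 59x59mm ang 12.9 z med 0.078 p95 0.079 n7019
y0.165 c=(0.580,0.159) 38x46mm ang 85.9 z med 0.072 p95 0.073 n3520
```

The third lens tops out at 72 mm and is 46 mm wide, so it is bare. There are two caps, at (0.582, 0.029) and (0.581, 0.096).

Emit:
{"method": "arm_command", "body": {"commands": [[[-0.08, -0.08, -0.8], [0, 0.05, 0.4]], [[0, 0, -0.8], [0, 0, 0]], [[0, 0, -0.8], [0, 0, 0]], [[0, 0, -0.5], [0, 0, 0]], [[0, 0, -0.25], [0, 0, 0]], [[0, 0, -0.1], [0, 0, 0]], [[0, 0, 0], [0, 0, 0]], [[0, 0, 0], [0, 0, 0]], [[0, 0, 0], [0, 0, 0]], [[0, 0, 0], [0, 0, 0]]]}}

```text
time_s: 22.85
eef_pos: [0.5873, 0.0282, 0.0521]
ee_rot: [1.0, -0.001, 0.009, -0.002]
wrist_force: [0.5, 0.4, -0.4]
gripper_width: 1.001
```

```bash
python3 -c "
from h import *
att()"
```

```text
pos [0.5873 0.0282 0.0521] jaw deg -0.1 tilt fix units [-0.03  0.13  0.  ] t 22.85 w 1.001 F [ 0.5  0.4 -0.4]
```

Emit:
{"method": "arm_command", "body": {"commands": [[[-0.15, 0.03, -0.2], [0, 0.12, 0]], [[-0.05, 0, -0.15], [0, 0, 0]], [[0, 0, -0.05], [0, 0, 0]], [[0, 0, 0], [0, 0, 0]], [[0, 0, 0], [0, 0, 0]], [[0, 0, 0], [0, 0, 0]], [[0, 0, 0], [0, 0, 0]], [[0, 0, 0], [0, 0, 0]], [[0, 0, 0], [0, 0, 0]], [[0, 0, 0], [0, 0, 0]]]}}

```text
time_s: 23.85
eef_pos: [0.5821, 0.029, 0.0418]
ee_rot: [1.0, -0.001, 0.0, -0.002]
wrist_force: [1.0, -0.6, -0.1]
gripper_width: 1.0
```

Emit:
{"method": "arm_command", "body": {"commands": [[[0, 0, 0], [0, 0, 0]], [[0, 0, 0], [0, 0, 0]], [[0, 0, 0], [0, 0, 0]], [[0, 0, 0], [0, 0, 0]], [[0, 0, 0], [0, 0, 0]], [[0, 0, 0], [0, 0, 0]], [[0, 0, 0], [0, 0, 0]], [[0, 0, 0], [0, 0, 0]], [[0, 0, 0], [0, 0, 0]], [[0, 0, 0], [0, 0, 0]]], "hand": -1}}

```text
time_s: 24.85
eef_pos: [0.5822, 0.029, 0.0423]
ee_rot: [1.0, -0.001, 0.0, -0.002]
wrist_force: [-0.2, -0.4, 1.2]
gripper_width: 0.691
```

The cap is held too low for the rack walls, because the fingers would hit the dividers. I'll regrip 10 mm higher.

Emit:
{"method": "arm_command", "body": {"commands": [[[0, 0, 0], [0, 0, 0]], [[0, 0, 0], [0, 0, 0]], [[0, 0, 0], [0, 0, 0]], [[0, 0, 0.2], [0, 0, 0]], [[0, 0, 0.15], [0, 0, 0]], [[0, 0, 0.05], [0, 0, 0]], [[0, 0, 0], [0, 0, 0]], [[0, 0, 0], [0, 0, 0]], [[0, 0, 0], [0, 0, 0]], [[0, 0, 0], [0, 0, 0]]], "hand": 0.9}}

```text
time_s: 25.85
eef_pos: [0.5822, 0.0291, 0.0531]
ee_rot: [1.0, -0.001, 0.001, -0.002]
wrist_force: [-0.6, 0.7, -0.1]
gripper_width: 0.95
```

Emit:
{"method": "arm_command", "body": {"commands": [[[0, 0, 0], [0, 0, 0]], [[0, 0, 0], [0, 0, 0]], [[0, 0, 0], [0, 0, 0]], [[0, 0, 0], [0, 0, 0]], [[0, 0, 0], [0, 0, 0]], [[0, 0, 0], [0, 0, 0]], [[0, 0, 0], [0, 0, 0]], [[0, 0, 0], [0, 0, 0]], [[0, 0, 0], [0, 0, 0]], [[0, 0, 0], [0, 0, 0]]], "hand": -1}}

```text
time_s: 26.85
eef_pos: [0.5824, 0.029, 0.0537]
ee_rot: [1.0, -0.001, 0.001, -0.002]
wrist_force: [-0.3, -0.4, 0.9]
gripper_width: 0.682
```

Emit:
{"method": "arm_command", "body": {"commands": [[[0, 0, 0.4], [0, 0, 0]], [[0, 0, 0.4], [0, 0, 0]], [[0, 0, 0.5], [0, 0, 0]], [[0, 0, 0.5], [0, 0, 0]], [[0, 0, 0.6], [0, 0, 0]], [[0, 0, 0.6], [0, 0, 0]], [[0, 0, 0.6], [0, 0, 0]], [[0, 0, 0.6], [0, 0, 0]], [[0, 0, 0], [0, 0, 0]], [[0, 0, 0], [0, 0, 0]]]}}

```text
time_s: 27.85
eef_pos: [0.5828, 0.029, 0.1717]
ee_rot: [1.0, -0.001, 0.004, -0.002]
wrist_force: [-0.8, -0.1, -1.3]
gripper_width: 0.683
```

Run:
```python
from h import *
att()
w=camera("wrist")
W,H=cloud(w,(0,0,640,400),True);v=H[...,2]
P=sense()["eef_pos"]
m=(np.hypot(W[...,0]-P[0],W[...,1]-P[1])<.036)&(W[...,2]>.1)&(W[...,2]<.25)&(H[...,2]>20)
rect(W,m,"held cap top")
m=(np.hypot(W[...,0]-.582,W[...,1]-.096)<.033)&(W[...,2]>.055); rect(W,m,"cap2")
```

```text
pos [0.5828 0.029  0.1717] jaw deg -0.1 tilt fix units [-0.03  0.06  0.  ] t 27.85 w 0.683 F [-0.8 -0.1 -1.3]
held cap top c=(0.585,0.029) 67x60mm ang 12.8 z med 0.196 p95 0.248 n18304
cap2 c=(0.581,0.097) 59x58mm ang 89.5 z med 0.078 p95 0.079 n4618
```

Emit:
{"method": "arm_command", "body": {"commands": [[[0, -1, 0], [0, 0.05, 0]], [[-0.1, -1, 0], [0, 0, 0]], [[-0.1, -1, 0], [0, 0, 0]], [[-0.1, -1, 0], [0, 0, 0]], [[-0.1, -1, 0], [0, 0, 0]], [[-0.1, -1, 0], [0, 0, 0]], [[-0.1, -1, 0], [0, 0, 0]], [[-0.1, -1, 0], [0, 0, 0]], [[-0.1, -1, 0], [0, 0, 0]], [[-0.1, -1, 0], [0, 0, 0]]]}}

```text
time_s: 28.9
eef_pos: [0.5552, -0.2259, 0.1618]
ee_rot: [1.0, 0.002, -0.007, -0.005]
wrist_force: [1.4, -0.3, -0.3]
gripper_width: 0.684
```

```bash
cat >> h.py <<'E'
def rack():
    o=[]
    for n,f in (("side",0),("wrist",1),("scene",0)):
        c=camera(n);W,H=cloud(c,(0,0,640,400),bool(f));s,v=H[...,1].astype(int),H[...,2].astype(int)
        m=(v>150)&(s<60)&(W[...,2]>.013)&(W[...,2]<.025)&(W[...,1]<-.29)&(W[...,1]>-.45)&(abs(W[...,0]-.49)<.16)
        if m.sum()>50: rect(W,m,n+" rack")
E
python3 - <<'E'
from h import *
att();rack()
E
```

```text
pos [ 0.5552 -0.2259  0.1618] jaw deg 0.3 tilt fix units [-0.07 -0.1  -0.  ] t 28.9 w 0.684 F [ 1.4 -0.3 -0.3]
side rack c=(0.485,-0.365) 230x87mm ang 0.5 z med 0.018 p95 0.022 n611
wrist rack c=(0.483,-0.371) 64x241mm ang 68.3 z med 0.019 p95 0.021 n897
scene rack c=(0.487,-0.361) 91x235mm ang 89.9 z med 0.018 p95 0.023 n198
```

Emit:
{"method": "arm_command", "body": {"commands": [[[0.05, -1, 0], [-0.05, -0.1, 0]], [[0.05, -1, 0], [0, 0, 0]], [[0.05, -1, 0], [0, 0, 0]], [[0.05, -1, 0], [0, 0, 0]], [[0, -0.8, -0.3], [0, 0, 0]], [[0, -0.4, -0.5], [0, 0, 0]], [[0, 0, -0.7], [0, 0, 0]], [[0, 0, -0.7], [0, 0, 0]], [[0, 0, -0.7], [0, 0, 0]], [[0, 0, -0.4], [0, 0, 0]]]}}

```text
time_s: 30.05
eef_pos: [0.5623, -0.3493, 0.0706]
ee_rot: [1.0, 0.006, -0.002, -0.005]
wrist_force: [1.3, 0.3, -1.0]
gripper_width: 0.686
```

Emit:
{"method": "arm_command", "body": {"commands": [[[0, 0, 0], [0, 0, 0]], [[0, 0, 0], [0, 0, 0]], [[0, 0, 0], [0, 0, 0]], [[0, 0, 0], [0, 0, 0]], [[0, 0, 0], [0, 0, 0]], [[0, 0, 0], [0, 0, 0]], [[0, 0, 0], [0, 0, 0]], [[0, 0, 0], [0, 0, 0]], [[0, 0, 0], [0, 0, 0]], [[0, 0, 0], [0, 0, 0]]]}}

```text
time_s: 31.05
eef_pos: [0.5635, -0.3478, 0.0723]
ee_rot: [1.0, 0.007, -0.001, -0.005]
wrist_force: [-0.2, 0.4, -1.1]
gripper_width: 0.68
```

Run:
```python
from h import *
att();w=camera("wrist");save(w,"w7.png")
W,H=cloud(w,(0,0,640,400),True);P=sense()["eef_pos"]
m=(np.hypot(W[...,0]-P[0],W[...,1]-P[1])<.036)&(abs(W[...,2]-P[2]-.023)<.006);rect(W,m,"cap")
s,v=H[...,1].astype(int),H[...,2].astype(int)
m=(v>150)&(s<60)&(W[...,2]>.013)&(W[...,2]<.025)&(W[...,1]<-.29)&(W[...,1]>-.45)&(abs(W[...,0]-.49)<.16);rect(W,m,"rack")
```

```text
pos [ 0.5635 -0.3478  0.0723] jaw deg 0.8 tilt fix units [-0.06 -0.01 -0.  ] t 31.05 w 0.68 F [-0.2  0.4 -1.1]
cap c=(0.564,-0.346) 62x62mm ang 43.9 z med 0.097 p95 0.098 n12004
rack c=(0.486,-0.363) 230x83mm ang 0.6 z med 0.020 p95 0.021 n4457
```

View pics/w7.png

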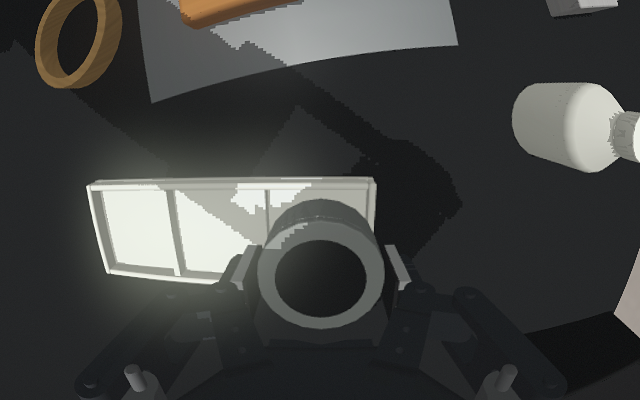

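The cap is held level above the right-hand pocket. It needs about −16 mm in y and −3 mm in x before lowering.

Emit:
{"method": "arm_command", "body": {"commands": [[[-0.05, -0.3, 0], [-0.05, 0, 0]], [[-0.05, -0.3, 0], [0, 0, 0]], [[0, -0.05, -0.3], [0, 0, 0]], [[0, 0, -0.4], [0, 0, 0]], [[0, 0, -0.3], [0, 0, 0]], [[0, 0, -0.2], [0, 0, 0]], [[0, 0, 0], [0, 0, 0]], [[0, 0, 0], [0, 0, 0]], [[0, 0, 0], [0, 0, 0]], [[0, 0, 0], [0, 0, 0]]]}}

```text
time_s: 32.1
eef_pos: [0.5601, -0.3652, 0.0381]
ee_rot: [1.0, 0.007, -0.002, -0.001]
wrist_force: [0.2, 0.2, 0.2]
gripper_width: 0.682
```

Run:
```python
from h import *
att()
```

```text
pos [ 0.5601 -0.3652  0.0381] jaw deg 0.8 tilt fix units [-0.02 -0.03 -0.  ] t 32.1 w 0.682 F [0.2 0.2 0.2]
```

Emit:
{"method": "arm_command", "body": {"commands": [[[0, 0.05, -0.25], [0, 0, 0]], [[0, 0, -0.25], [0, 0, 0]], [[0, 0, -0.2], [0, 0, 0]], [[0, 0, -0.1], [0, 0, 0]], [[0, 0, 0], [0, 0, 0]], [[0, 0, 0], [0, 0, 0]], [[0, 0, 0], [0, 0, 0]], [[0, 0, 0], [0, 0, 0]], [[0, 0, 0], [0, 0, 0]], [[0, 0, 0], [0, 0, 0]]]}}

```text
time_s: 33.1
eef_pos: [0.5605, -0.364, 0.0173]
ee_rot: [1.0, 0.007, -0.001, -0.001]
wrist_force: [0.2, -0.4, -1.0]
gripper_width: 0.683
```

Emit:
{"method": "arm_command", "body": {"commands": [[[0, 0, 0], [0, 0, 0]], [[0, 0, 0], [0, 0, 0]], [[0, 0, 0], [0, 0, 0]], [[0, 0, 0], [0, 0, 0]], [[0, 0, 0], [0, 0, 0]], [[0, 0, 0.3], [0, 0, 0]], [[0, 0, 0.8], [0, 0, 0]], [[0, 0, 1], [0, 0, 0]], [[0, 0, 1], [0, 0, 0]], [[0, 0, 1], [0, 0, 0]]], "hand": 1}}

```text
time_s: 34.1
eef_pos: [0.5582, -0.3624, 0.1203]
ee_rot: [1.0, 0.007, -0.005, -0.003]
wrist_force: [0.3, -0.5, -0.5]
gripper_width: 1.0
```

Emit:
{"method": "arm_command", "body": {"commands": [[[0, 1, 1], [0, 0, 0]], [[0, 1, 0.5], [0, 0, 0]], [[0, 1, 0], [0, 0, 0]], [[0, 1, 0], [0, 0, 0]], [[0.1, 1, 0], [0, 0, 0]], [[0.1, 1, 0], [0, 0, 0]], [[0.1, 1, 0], [0, 0, 0]], [[0.1, 1, 0], [0, 0, 0]], [[0.1, 1, 0], [0, 0, 0]], [[0.1, 1, 0], [0, 0, 0]]]}}

```text
time_s: 35.1
eef_pos: [0.5744, -0.1078, 0.174]
ee_rot: [1.0, 0.004, 0.004, 0.001]
wrist_force: [1.1, 0.2, -0.4]
gripper_width: 1.0
```

Run:
```python
from h import *
att()
for n in("side","scene"):
    c=camera(n);W,H=cloud(c,(230,130,420,390))
    m=(W[...,2]>.03)&(W[...,2]<.045)&(np.hypot(W[...,0]-.561,W[...,1]+.362)<.045);rect(W,m,n+" seated cap")
```

```text
pos [ 0.5744 -0.1078  0.174 ] jaw deg 0.5 tilt fix units [0.02 0.06 0.  ] t 35.1 w 1.0 F [ 1.1  0.2 -0.4]
side seated cap c=(0.560,-0.366) 60x55mm ang 82.8 z med 0.038 p95 0.041 n351
scene seated cap c=(0.561,-0.364) 65x59mm ang 58.8 z med 0.037 p95 0.042 n105
```

Cap 1 is seated, with its top at 37–38 mm. On to the second cap.

Emit:
{"method": "arm_command", "body": {"commands": [[[0.05, 1, 0], [0, 0.06, 0]], [[0.05, 1, 0], [0, 0, 0]], [[0.05, 1, 0], [0, 0, 0]], [[0.05, 1, 0], [0, 0, 0]], [[0.05, 1, 0], [0, 0, 0]], [[0, 1, -0.2], [0, 0, 0]], [[0, 1, -0.3], [0, 0, 0]], [[0, 0.8, -0.5], [0, 0, 0]], [[0, 0.2, -0.6], [0, 0, 0]], [[0, 0, -0.6], [0, 0, 0]]]}}

```text
time_s: 36.2
eef_pos: [0.5832, 0.0952, 0.1253]
ee_rot: [1.0, 0.004, 0.006, 0.002]
wrist_force: [0.6, -0.5, -0.3]
gripper_width: 0.995
```

Emit:
{"method": "arm_command", "body": {"commands": [[[0, 0, -0.2], [0, 0, 0]], [[0, 0, 0], [0, 0, 0]], [[0, 0, 0], [0, 0, 0]], [[0, 0, 0], [0, 0, 0]], [[0, 0, 0], [0, 0, 0]], [[0, 0, 0], [0, 0, 0]], [[0, 0, 0], [0, 0, 0]], [[0, 0, 0], [0, 0, 0]], [[0, 0, 0], [0, 0, 0]], [[0, 0, 0], [0, 0, 0]]]}}

```text
time_s: 37.2
eef_pos: [0.5834, 0.0907, 0.1193]
ee_rot: [1.0, 0.001, 0.005, 0.003]
wrist_force: [1.1, 0.4, -0.4]
gripper_width: 1.0
```

Run:
```python
from h import *
att()
w=camera("wrist")
W,H=cloud(w,(0,0,640,400),True)
m=(np.hypot(W[...,0]-.581,W[...,1]-.097)<.033)&(W[...,2]>.07)&(W[...,2]<.085); rect(W,m,"cap2")
```

```text
pos [0.5834 0.0907 0.1193] jaw deg 0.2 tilt fix units [0.04 0.08 0.  ] t 37.2 w 1.0 F [ 1.1  0.4 -0.4]
cap2 c=(0.581,0.097) 59x59mm ang 45.6 z med 0.078 p95 0.079 n6274
```

Needs about −3 mm x, +6.5 mm y, and z down 66 mm to 0.053.

Emit:
{"method": "arm_command", "body": {"commands": [[[-0.1, 0.25, -0.4], [0.04, 0.08, 0]], [[0, 0, -0.5], [0, 0, 0]], [[0, 0, -0.5], [0, 0, 0]], [[0, 0, -0.5], [0, 0, 0]], [[0, 0, -0.3], [0, 0, 0]], [[0, 0, -0.2], [0, 0, 0]], [[0, 0, 0], [0, 0, 0]], [[0, 0, 0], [0, 0, 0]], [[0, 0, 0], [0, 0, 0]], [[0, 0, 0], [0, 0, 0]]]}}

```text
time_s: 38.25
eef_pos: [0.5797, 0.0975, 0.0525]
ee_rot: [1.0, 0.001, -0.002, 0.0]
wrist_force: [0.4, -0.4, -0.1]
gripper_width: 1.0
```

Run:
```python
from h import *
att()
```

```text
pos [0.5797 0.0975 0.0525] jaw deg 0.2 tilt fix units [ 0.   -0.03  0.  ] t 38.25 w 1.0 F [ 0.4 -0.4 -0.1]
```

Emit:
{"method": "arm_command", "body": {"commands": [[[0.05, 0, 0], [0, 0, 0]], [[0, 0, 0], [0, 0, 0]], [[0, 0, 0], [0, 0, 0]], [[0, 0, 0], [0, 0, 0]], [[0, 0, 0], [0, 0, 0]], [[0, 0, 0], [0, 0, 0]], [[0, 0, 0], [0, 0, 0]], [[0, 0, 0], [0, 0, 0]], [[0, 0, 0], [0, 0, 0]], [[0, 0, 0], [0, 0, 0]]], "hand": -1}}

```text
time_s: 39.25
eef_pos: [0.582, 0.0976, 0.0543]
ee_rot: [1.0, 0.001, -0.0, -0.0]
wrist_force: [-0.1, 0.4, 1.0]
gripper_width: 0.682
```

Emit:
{"method": "arm_command", "body": {"commands": [[[0, 0, 0.4], [0, 0, 0]], [[0, 0, 0.4], [0, 0, 0]], [[0, 0, 0.5], [0, 0, 0]], [[0, 0, 0.5], [0, 0, 0]], [[0, 0, 0.6], [0, 0, 0]], [[0, 0, 0.6], [0, 0, 0]], [[0, 0, 0.6], [0, 0, 0]], [[0, -0.4, 0.6], [0, 0, 0]], [[0, -1, 0], [0, 0, 0]], [[0, -1, 0], [0, 0, 0]]]}}

```text
time_s: 40.25
eef_pos: [0.5826, 0.039, 0.1744]
ee_rot: [1.0, 0.004, 0.004, -0.001]
wrist_force: [-0.1, -0.4, -0.5]
gripper_width: 0.686
```

Emit:
{"method": "arm_command", "body": {"commands": [[[-0.2, -1, 0], [0, 0, 0]], [[-0.2, -1, 0], [0, 0, 0]], [[-0.2, -1, 0], [0, 0, 0]], [[-0.2, -1, 0], [0, 0, 0]], [[-0.2, -1, 0], [0, 0, 0]], [[-0.2, -1, 0], [0, 0, 0]], [[-0.2, -1, 0], [0, 0, 0]], [[-0.3, -1, 0], [0, 0, 0]], [[-0.3, -1, 0], [0, 0, 0]], [[-0.3, -1, 0], [0, 0, 0]]]}}

```text
time_s: 41.25
eef_pos: [0.5241, -0.2211, 0.1895]
ee_rot: [1.0, 0.005, 0.012, 0.001]
wrist_force: [0.2, -0.2, -0.8]
gripper_width: 0.682
```

Run:
```python
from h import *
att();rack()
```

```text
pos [ 0.5241 -0.2211  0.1895] jaw deg 0.5 tilt fix units [0.02 0.17 0.  ] t 41.25 w 0.682 F [ 0.2 -0.2 -0.8]
side rack c=(0.485,-0.364) 230x86mm ang 0.8 z med 0.018 p95 0.022 n599
wrist rack c=(0.481,-0.379) 70x241mm ang 71.4 z med 0.019 p95 0.021 n594
scene rack c=(0.486,-0.362) 234x89mm ang 0.4 z med 0.018 p95 0.023 n201
```

Emit:
{"method": "arm_command", "body": {"commands": [[[-0.4, -1, 0], [0.02, 0.17, 0]], [[-0.4, -1, 0], [0, 0, 0]], [[-0.4, -1, 0], [0, 0, 0]], [[-0.35, -1, 0], [0, 0, 0]], [[0, -1, -0.4], [0, 0, 0]], [[0, -0.7, -0.6], [0, 0, 0]], [[0, -0.2, -0.8], [0, 0, 0]], [[0, 0, -0.8], [0, 0, 0]], [[0, 0, -0.8], [0, 0, 0]], [[0, 0, -0.6], [0, 0, 0]]]}}

```text
time_s: 42.4
eef_pos: [0.4906, -0.3665, 0.0969]
ee_rot: [1.0, 0.009, 0.006, 0.003]
wrist_force: [0.5, 1.3, -0.6]
gripper_width: 0.684
```

Emit:
{"method": "arm_command", "body": {"commands": [[[0, 0, -0.2], [0, 0, 0]], [[0, 0, 0], [0, 0, 0]], [[0, 0, 0], [0, 0, 0]], [[0, 0, 0], [0, 0, 0]], [[0, 0, 0], [0, 0, 0]], [[0, 0, 0], [0, 0, 0]], [[0, 0, 0], [0, 0, 0]], [[0, 0, 0], [0, 0, 0]], [[0, 0, 0], [0, 0, 0]], [[0, 0, 0], [0, 0, 0]]]}}

```text
time_s: 43.4
eef_pos: [0.4926, -0.3655, 0.0949]
ee_rot: [1.0, 0.01, 0.007, 0.004]
wrist_force: [0.2, 0.6, 0.1]
gripper_width: 0.687
```

Run:
```python
from h import *
att();w=camera("wrist")
W,H=cloud(w,(0,0,640,400),True);P=sense()["eef_pos"]
m=(np.hypot(W[...,0]-P[0],W[...,1]-P[1])<.036)&(abs(W[...,2]-P[2]-.023)<.006);rect(W,m,"cap")
s,v=H[...,1].astype(int),H[...,2].astype(int)
m=(v>150)&(s<60)&(W[...,2]>.013)&(W[...,2]<.025)&(W[...,1]<-.29)&(W[...,1]>-.45)&(abs(W[...,0]-.49)<.16);rect(W,m,"rack")
```

```text
pos [ 0.4926 -0.3655  0.0949] jaw deg 1.1 tilt fix units [0.05 0.1  0.  ] t 43.4 w 0.687 F [0.2 0.6 0.1]
cap c=(0.495,-0.365) 65x60mm ang 36.2 z med 0.119 p95 0.120 n11800
rack c=(0.487,-0.363) 230x83mm ang 0.7 z med 0.019 p95 0.021 n5314
```

Emit:
{"method": "arm_command", "body": {"commands": [[[-0.2, 0.04, -0.2], [0.05, 0.1, 0]], [[-0.1, 0.02, -0.4], [0, 0, 0]], [[0, 0, -0.5], [0, 0, 0]], [[0, 0, -0.5], [0, 0, 0]], [[0, 0, -0.4], [0, 0, 0]], [[0, 0, -0.2], [0, 0, 0]], [[0, 0, 0], [0, 0, 0]], [[0, 0, 0], [0, 0, 0]], [[0, 0, 0], [0, 0, 0]], [[0, 0, 0], [0, 0, 0]]]}}

```text
time_s: 44.45
eef_pos: [0.4836, -0.3632, 0.0333]
ee_rot: [1.0, 0.01, -0.002, -0.001]
wrist_force: [0.0, -0.5, -0.5]
gripper_width: 0.683
```

Run:
```python
from h import *
att()
```

```text
pos [ 0.4836 -0.3632  0.0333] jaw deg 1.1 tilt fix units [-0.02 -0.02 -0.  ] t 44.45 w 0.683 F [ 0.  -0.5 -0.5]
```

Emit:
{"method": "arm_command", "body": {"commands": [[[0.09, -0.03, -0.1], [0, 0, 0]], [[0, 0, -0.2], [0, 0, 0]], [[0, 0, -0.2], [0, 0, 0]], [[0, 0, -0.1], [0, 0, 0]], [[0, 0, 0], [0, 0, 0]], [[0, 0, 0], [0, 0, 0]], [[0, 0, 0], [0, 0, 0]], [[0, 0, 0], [0, 0, 0]], [[0, 0, 0], [0, 0, 0]], [[0, 0, 0], [0, 0, 0]]]}}

```text
time_s: 45.45
eef_pos: [0.4866, -0.3644, 0.0181]
ee_rot: [1.0, 0.01, -0.001, -0.001]
wrist_force: [-0.7, 0.1, -0.8]
gripper_width: 0.679
```

Emit:
{"method": "arm_command", "body": {"commands": [[[0, 0, 0], [0, 0, 0]], [[0, 0, 0], [0, 0, 0]], [[0, 0, 0], [0, 0, 0]], [[0, 0, 0], [0, 0, 0]], [[0, 0, 0], [0, 0, 0]], [[0, 0, 0.3], [0, 0, 0]], [[0, 0, 0.8], [0, 0, 0]], [[0, 0, 1], [0, 0, 0]], [[0, 0, 1], [0, 0, 0]], [[0, 0, 1], [0, 0, 0]]], "hand": 1}}

```text
time_s: 46.45
eef_pos: [0.4841, -0.3628, 0.1218]
ee_rot: [1.0, 0.01, -0.004, -0.003]
wrist_force: [0.2, -0.4, 0.0]
gripper_width: 1.001
```

Emit:
{"method": "arm_command", "body": {"commands": [[[0, 0.7, 1], [0, 0, 0]], [[0, 1, 1], [0, 0, 0]], [[0, 1, 1], [0, 0, 0]], [[0, 1, 1], [0, 0, 0]], [[0, 1, 1], [0, 0, 0]], [[0, 1, 1], [0, 0, 0]], [[0.2, 1, 0.2], [0, 0, 0]], [[0.2, 1, 0], [0, 0, 0]], [[0.2, 1, 0], [0, 0, 0]], [[0.2, 1, 0], [0, 0, 0]]]}}

```text
time_s: 47.45
eef_pos: [0.506, -0.1124, 0.2977]
ee_rot: [1.0, 0.009, 0.008, 0.001]
wrist_force: [0.2, 0.3, 0.3]
gripper_width: 0.998
```

Run:
```python
from h import *
att()
for n in("side","scene"):
    c=camera(n);W,H=cloud(c,(230,130,420,390))
    for x in (.486,.561):
        m=(W[...,2]>.03)&(W[...,2]<.045)&(np.hypot(W[...,0]-x,W[...,1]+.363)<.034);rect(W,m,n+" seated cap")
```

```text
pos [ 0.506  -0.1124  0.2977] jaw deg 1.0 tilt fix units [0.01 0.11 0.  ] t 47.45 w 0.998 F [0.2 0.3 0.3]
side seated cap c=(0.489,-0.366) 60x57mm ang 83.5 z med 0.038 p95 0.041 n353
side seated cap c=(0.566,-0.365) 59x58mm ang 34.9 z med 0.038 p95 0.041 n345
scene seated cap c=(0.491,-0.363) 55x53mm ang 51.1 z med 0.037 p95 0.042 n90
scene seated cap c=(0.566,-0.364) 61x57mm ang 81.3 z med 0.038 p95 0.042 n96
```

Both caps are seated. Next is the plate on the roof.

Emit:
{"method": "arm_command", "body": {"commands": [[[0.15, 1, 0], [0, 0.1, 0.2]], [[0.15, 1, 0], [0, 0, 0.2]], [[0.15, 1, 0], [0, 0, 0.2]], [[0.15, 1, 0], [0, 0, 0.2]], [[0.15, 1, 0], [0, 0, 0.1]], [[0.15, 1, 0], [0, 0, 0]], [[0.15, 1, 0], [0, 0, 0]], [[0.15, 1, 0], [0, 0, 0]], [[0.1, 1, 0], [0, 0, 0]], [[0.1, 1, 0], [0, 0, 0]]]}}

```text
time_s: 48.55
eef_pos: [0.5427, 0.1424, 0.303]
ee_rot: [0.997, 0.074, 0.005, 0.001]
wrist_force: [0.8, -0.3, -0.2]
gripper_width: 1.001
```

Emit:
{"method": "arm_command", "body": {"commands": [[[0.1, 1, 0], [0, 0, 0]], [[0.1, 1, 0], [0, 0, 0]], [[0, 0.8, 0], [0, 0, 0]], [[0, 0.3, 0], [0, 0, 0]], [[0, 0, 0], [0, 0, 0]], [[0, 0, 0], [0, 0, 0]], [[0, 0, 0], [0, 0, 0]], [[0, 0, 0], [0, 0, 0]], [[0, 0, 0], [0, 0, 0]], [[0, 0, 0], [0, 0, 0]]]}}

```text
time_s: 49.55
eef_pos: [0.5492, 0.2196, 0.3053]
ee_rot: [0.997, 0.073, 0.007, 0.001]
wrist_force: [0.1, 0.4, 0.2]
gripper_width: 1.001
```

Run:
```python
from h import *
att();w=camera("wrist");save(w,"w8.png",(160,50,560,390),2)
W,H=cloud(w,(0,0,640,400),True);s,v=H[...,1].astype(int),H[...,2].astype(int)
n=np.hypot(W[...,0]-.554,W[...,1]-.321)<.075
rect(W,n&(W[...,2]>.159)&(W[...,2]<.172)&(v>150)&(s<50),"plate white")
rect(W,n&(W[...,2]>.176)&(W[...,2]<.195)&(v<90),"bar")
```

```text
pos [0.5492 0.2196 0.3053] jaw deg 8.3 tilt fix units [0.01 0.1  0.  ] t 49.55 w 1.001 F [0.1 0.4 0.2]
plate white c=(0.554,0.324) 85x85mm ang 7.2 z med 0.165 p95 0.166 n5255
bar c=(0.553,0.324) 15x43mm ang 8.6 z med 0.186 p95 0.187 n116
```

View pics/w8.png

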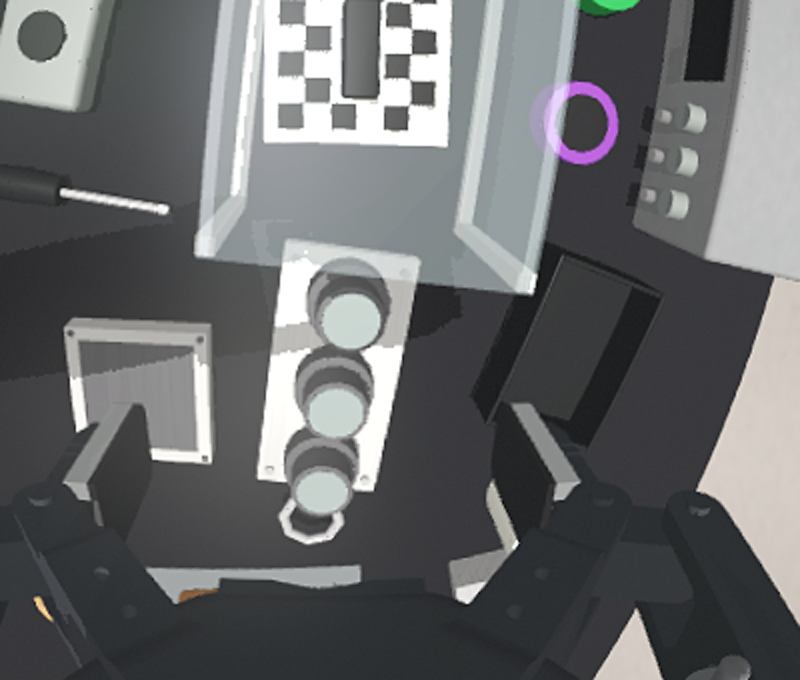

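All three lenses are bare. The plate is at (0.554, 0.324), yaw about 7.5°, with its bar top at 186 mm.

Emit:
{"method": "arm_command", "body": {"commands": [[[0.1, 0.9, -0.2], [0, 0.1, 0]], [[0.1, 0.9, -0.4], [0, 0, 0]], [[0, 0.9, -0.5], [0, 0, 0]], [[0, 0.9, -0.5], [0, 0, 0]], [[0, 0.5, -0.5], [0, 0, 0]], [[0, 0.1, -0.5], [0, 0, 0]], [[0, 0, -0.4], [0, 0, 0]], [[0, 0, 0], [0, 0, 0]], [[0, 0, 0], [0, 0, 0]], [[0, 0, 0], [0, 0, 0]]], "hand": 0.2}}

```text
time_s: 50.6
eef_pos: [0.5552, 0.3244, 0.228]
ee_rot: [0.998, 0.07, 0.001, 0.001]
wrist_force: [0.7, -0.2, 0.4]
gripper_width: 0.599
```

Run:
```python
from h import *
att();w=camera("wrist")
W,H=cloud(w,(0,0,640,400),True);s,v=H[...,1].astype(int),H[...,2].astype(int)
n=np.hypot(W[...,0]-.554,W[...,1]-.321)<.075
rect(W,n&(W[...,2]>.159)&(W[...,2]<.172)&(v>150)&(s<50),"plate white")
rect(W,n&(W[...,2]>.176)&(W[...,2]<.192)&(v<120)&(np.hypot(W[...,0]-.554,W[...,1]-.321)<.03),"bar")
```

```text
pos [0.5552 0.3244 0.228 ] jaw deg 8.1 tilt fix units [0.01 0.02 0.  ] t 50.6 w 0.599 F [ 0.7 -0.2  0.4]
plate white c=(0.554,0.323) 85x85mm ang 7.5 z med 0.164 p95 0.166 n7663
bar c=(0.553,0.325) 16x43mm ang 7.8 z med 0.186 p95 0.187 n1536
```

Emit:
{"method": "arm_command", "body": {"commands": [[[-0.05, 0, -0.5], [0, 0, 0]], [[0, 0, -0.5], [0, 0, 0]], [[0, 0, -0.5], [0, 0, 0]], [[0, 0, -0.4], [0, 0, 0]], [[0, 0, -0.25], [0, 0, 0]], [[0, 0, -0.1], [0, 0, 0]], [[0, 0, 0], [0, 0, 0]], [[0, 0, 0], [0, 0, 0]], [[0, 0, 0], [0, 0, 0]], [[0, 0, 0], [0, 0, 0]]]}}

```text
time_s: 51.65
eef_pos: [0.5542, 0.3238, 0.1681]
ee_rot: [0.998, 0.07, 0.002, 0.0]
wrist_force: [0.1, -0.2, -0.7]
gripper_width: 0.601
```

Run:
```python
from h import *
att()
```

```text
pos [0.5542 0.3238 0.1681] jaw deg 8.0 tilt fix units [0.   0.03 0.  ] t 51.65 w 0.601 F [ 0.1 -0.2 -0.7]
```

Emit:
{"method": "arm_command", "body": {"commands": [[[0, 0, 0], [0, 0, 0]], [[0, 0, 0], [0, 0, 0]], [[0, 0, 0], [0, 0, 0]], [[0, 0, 0], [0, 0, 0]], [[0, 0, 0], [0, 0, 0]], [[0, 0, 0], [0, 0, 0]], [[0, 0, 0], [0, 0, 0]], [[0, 0, 0], [0, 0, 0]], [[0, 0, 0], [0, 0, 0]], [[0, 0, 0], [0, 0, 0]]], "hand": -1}}

```text
time_s: 52.65
eef_pos: [0.5546, 0.3241, 0.1694]
ee_rot: [0.998, 0.07, 0.003, 0.0]
wrist_force: [-0.6, -0.4, -0.2]
gripper_width: 0.171
```

Emit:
{"method": "arm_command", "body": {"commands": [[[0, 0, 0.4], [0, 0, 0]], [[0, 0, 0.6], [0, 0, 0]], [[0, 0, 0.7], [0, 0, 0]], [[0, 0, 0.5], [0, 0, -0.2]], [[-0.3, -0.8, 0], [0, 0, -0.1]], [[-0.4, -0.9, 0], [0, 0, 0]], [[-0.4, -0.9, 0], [0, 0, 0]], [[-0.4, -0.9, 0], [0, 0, 0]], [[-0.4, -0.9, 0], [0, 0, 0]], [[-0.4, -0.9, 0], [0, 0, 0]]]}}

```text
time_s: 53.65
eef_pos: [0.4956, 0.1897, 0.2349]
ee_rot: [0.999, 0.046, 0.006, -0.001]
wrist_force: [0.5, 0.7, -0.6]
gripper_width: 0.168
```

Emit:
{"method": "arm_command", "body": {"commands": [[[-0.5, -0.9, 0], [0, 0, 0]], [[-0.5, -0.9, 0], [0, 0, 0]], [[-0.5, -0.8, 0], [0, 0, 0]], [[-0.5, -0.4, -0.3], [0, 0, 0]], [[-0.2, 0, -0.5], [0, 0, 0]], [[0, 0, -0.5], [0, 0, 0]], [[0, 0, 0], [0, 0, 0]], [[0, 0, 0], [0, 0, 0]], [[0, 0, 0], [0, 0, 0]], [[0, 0, 0], [0, 0, 0]]]}}

```text
time_s: 54.65
eef_pos: [0.4398, 0.1099, 0.2114]
ee_rot: [0.999, 0.039, 0.013, -0.002]
wrist_force: [-0.4, -0.8, -1.3]
gripper_width: 0.166
```

```bash
cat >> h.py <<'E'
def plate(w,P):
    W,H=cloud(w,(0,0,640,400),True);s,v=H[...,1].astype(int),H[...,2].astype(int)
    n=np.hypot(W[...,0]-P[0],W[...,1]-P[1])<.075
    if P[2]>.06: rect(W,n&(abs(W[...,2]-P[2]+.006)<.012)&(v>130)&(s<50),"plate white")
    rect(W,(np.hypot(W[...,0]-.431,W[...,1]-.06)<.09)&(W[...,2]>.017)&(W[...,2]<.027)&(v>100)&(s<60),"holder")
E
python3 - <<'E'
from h import *
att();w=camera("wrist");save(w,"w9.png");plate(w,sense()["eef_pos"])
E
```

```text
pos [0.4398 0.1099 0.2114] jaw deg 4.5 tilt fix units [-0.03  0.18  0.  ] t 54.65 w 0.166 F [-0.4 -0.8 -1.3]
plate white c=(0.441,0.110) 85x85mm ang 4.5 z med 0.207 p95 0.208 n9616
holder c=(0.426,0.115) 113x6mm ang 4.7 z med 0.023 p95 0.025 n503
```

View pics/w9.png

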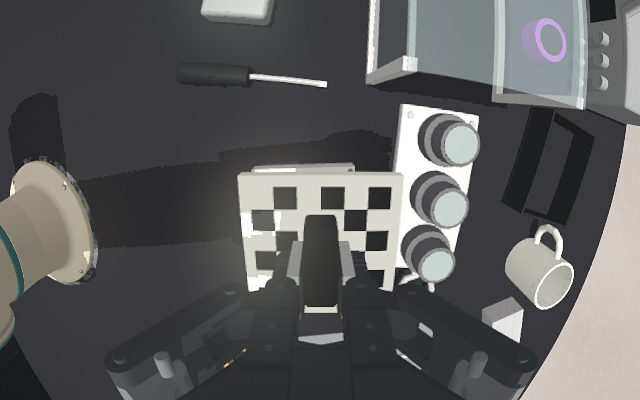

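Emit:
{"method": "arm_command", "body": {"commands": [[[-0.2, -0.6, -0.3], [-0.03, 0.18, 0.1]], [[-0.1, -0.6, -0.5], [0, 0, 0]], [[0, -0.6, -0.7], [0, 0, 0]], [[0, -0.25, -0.8], [0, 0, 0]], [[0, 0, -0.8], [0, 0, 0]], [[0, 0, -0.8], [0, 0, 0]], [[0, 0, -0.6], [0, 0, 0]], [[0, 0, -0.3], [0, 0, 0]], [[0, 0, 0], [0, 0, 0]], [[0, 0, 0], [0, 0, 0]]]}}

```text
time_s: 55.7
eef_pos: [0.4345, 0.0576, 0.091]
ee_rot: [0.999, 0.047, 0.003, -0.0]
wrist_force: [0.3, 0.1, -1.9]
gripper_width: 0.17
```

Run:
```python
from h import *
att();w=camera("wrist");plate(w,sense()["eef_pos"])
for n in ("side","scene"):
    c=camera(n);W,H=cloud(c,(250,170,390,280));v,s=H[...,2],H[...,1]
    rect(W,(np.hypot(W[...,0]-.431,W[...,1]-.06)<.085)&(W[...,2]>.018)&(W[...,2]<.027)&(v>110)&(s<60),n+" holder")
```

```text
pos [0.4345 0.0576 0.091 ] jaw deg 5.4 tilt fix units [-0.01  0.04  0.  ] t 55.7 w 0.17 F [ 0.3  0.1 -1.9]
plate white c=(0.435,0.057) 85x85mm ang 5.4 z med 0.086 p95 0.087 n9389
holder c=(0.431,0.060) 115x114mm ang 5.9 z med 0.023 p95 0.025 n3899
side holder c=(0.430,0.057) 114x120mm ang 6.0 z med 0.022 p95 0.026 n253
scene holder c=(0.429,0.052) 100x136mm ang 82.8 z med 0.021 p95 0.026 n108
```

Emit:
{"method": "arm_command", "body": {"commands": [[[-0.18, 0.1, -0.2], [0, 0.04, 0.05]], [[0, 0, -0.4], [0, 0, 0]], [[0, 0, -0.4], [0, 0, 0]], [[0, 0, -0.4], [0, 0, 0]], [[0, 0, -0.3], [0, 0, 0]], [[0, 0, -0.2], [0, 0, 0]], [[0, 0, 0], [0, 0, 0]], [[0, 0, 0], [0, 0, 0]], [[0, 0, 0], [0, 0, 0]], [[0, 0, 0], [0, 0, 0]]]}}

```text
time_s: 56.85
eef_pos: [0.43, 0.0603, 0.0402]
ee_rot: [0.999, 0.051, 0.001, -0.0]
wrist_force: [-0.3, -0.1, -1.2]
gripper_width: 0.167
```

Run:
```python
from h import *
att()
```

```text
pos [0.43   0.0603 0.0402] jaw deg 5.9 tilt fix units [-0.01  0.01  0.  ] t 56.85 w 0.167 F [-0.3 -0.1 -1.2]
```

Emit:
{"method": "arm_command", "body": {"commands": [[[0.03, 0, -0.15], [0, 0, 0]], [[0, 0, -0.15], [0, 0, 0]], [[0, 0, -0.1], [0, 0, 0]], [[0, 0, -0.1], [0, 0, 0]], [[0, 0, -0.1], [0, 0, 0]], [[0, 0, -0.1], [0, 0, 0]], [[0, 0, -0.1], [0, 0, 0]], [[0, 0, 0], [0, 0, 0]], [[0, 0, 0], [0, 0, 0]], [[0, 0, 0], [0, 0, 0]]]}}

```text
time_s: 57.85
eef_pos: [0.4322, 0.0605, 0.0286]
ee_rot: [0.999, 0.052, 0.001, -0.0]
wrist_force: [0.5, 0.1, -1.3]
gripper_width: 0.169
```

Run:
```python
from h import *
att()
w=camera("wrist");W,H=cloud(w,(0,0,640,400),True);s,v=H[...,1].astype(int),H[...,2].astype(int)
n=np.hypot(W[...,0]-.431,W[...,1]-.06)
p=W[(n<.04)&(v>130)&(s<50)&(W[...,2]<.035)];print("plate top z",np.percentile(p[:,2],[10,50,90]))
```

```text
pos [0.4322 0.0605 0.0286] jaw deg 5.9 tilt fix units [-0.    0.02  0.  ] t 57.85 w 0.169 F [ 0.5  0.1 -1.3]
plate top z [0.02308499 0.02383817 0.02460413]
```

Emit:
{"method": "arm_command", "body": {"commands": [[[-0.03, 0, -0.1], [0, 0, 0]], [[0, 0, -0.1], [0, 0, 0]], [[0, 0, -0.12], [0, 0, 0]], [[0, 0, -0.15], [0, 0, 0]], [[0, 0, -0.2], [0, 0, 0]], [[0, 0, -0.2], [0, 0, 0]], [[0, 0, -0.2], [0, 0, 0]], [[0, 0, -0.2], [0, 0, 0]], [[0, 0, -0.2], [0, 0, 0]], [[0, 0, -0.2], [0, 0, 0]]]}}

```text
time_s: 58.9
eef_pos: [0.4327, 0.0605, 0.0278]
ee_rot: [0.999, 0.053, -0.006, 0.001]
wrist_force: [-30.7, -1.9, 52.4]
gripper_width: 0.167
```

The bed is at its stop, with about 52 N on the wrist. I'll relax, release and look.

Emit:
{"method": "arm_command", "body": {"commands": [[[0, 0, 0.05], [0, 0, 0]], [[0, 0, 0], [0, 0, 0]], [[0, 0, 0], [0, 0, 0]], [[0, 0, 0], [0, 0, 0]], [[0, 0, 0], [0, 0, 0]], [[0, 0, 0], [0, 0, 0]], [[0, 0, 0], [0, 0, 0]], [[0, 0, 0], [0, 0, 0]], [[0, 0, 0], [0, 0, 0]], [[0, 0, 0], [0, 0, 0]]]}}

```text
time_s: 59.9
eef_pos: [0.4324, 0.0605, 0.0288]
ee_rot: [0.999, 0.053, -0.006, 0.001]
wrist_force: [-0.5, 0.8, -0.2]
gripper_width: 0.169
```

Emit:
{"method": "arm_command", "body": {"commands": [[[0, 0, 0], [0, 0, 0]], [[0, 0, 0], [0, 0, 0]], [[0, 0, 0], [0, 0, 0]], [[0, 0, 0], [0, 0, 0]], [[0, 0, 0.5], [0, 0, 0]], [[0, 0, 0.8], [0, 0, 0]], [[0, 0, 1], [0, 0, 0]], [[0, 0, 1], [0, 0, 0]], [[0, 0, 1], [0, 0, 0]], [[0, 0, 0], [0, 0, 0]]], "hand": 0}}

```text
time_s: 60.9
eef_pos: [0.4319, 0.0605, 0.1447]
ee_rot: [0.999, 0.053, -0.005, 0.001]
wrist_force: [1.0, 0.3, -0.8]
gripper_width: 0.503
```

```bash
cat >> h.py <<'E'
def seat():
    w=camera("wrist");W,H=cloud(w,(0,0,640,400),True);s,v=H[...,1].astype(int),H[...,2].astype(int)
    a=np.radians(5.9);d=W[...,:2]-[.431,.060];u=d@[np.cos(a),np.sin(a)];q=d@[-np.sin(a),np.cos(a)];m=np.maximum(abs(u),abs(q))
    wh=(v>100)&(s<60)
    r=(m>.049)&(m<.056)&wh&(W[...,2]>.015);print("rim n",r.sum(),np.percentile(W[r][:,2],[10,50,90]).round(4))
    for n,k in (("+u",(u>.02)),("-u",(u<-.02)),("+q",(q>.025)),("-q",(q<-.025))):
        k=k&(m<.04)&wh
        if k.sum()>20: print(n,k.sum(),np.median(W[k][:,2]).round(4))
    return w,W,H
E
python3 - <<'E'
from h import *
att();w,W,H=seat();save(w,"w10.png")
E
```

```text
pos [0.4319 0.0605 0.1447] jaw deg 6.0 tilt fix units [ 0.02 -0.08  0.  ] t 60.9 w 0.503 F [ 1.   0.3 -0.8]
rim n 3241 [0.0226 0.0235 0.0244]
+u 1661 0.0238
-u 2050 0.0237
+q 1091 0.0234
-q 898 0.0235
```

The plate top reads 23.4–23.8 mm on all four sides and the rim 23.5 mm, so it is level and flush. For the last check I'll back off, measure the hook tool and rack, and take the final picture.

Emit:
{"method": "arm_command", "body": {"commands": [[[0, -0.6, 1], [0, 0, 0]], [[0, -1, 1], [0, 0, 0]], [[0, -1, 1], [0, 0, 0]], [[0, -1, 1], [0, 0, 0]], [[0, -1, 1], [0, 0, 0]], [[0, -1, 1], [0, 0, 0]], [[0, -0.5, 0.5], [0, 0, 0]], [[0, 0, 0], [0, 0, 0]], [[0, 0, 0], [0, 0, 0]], [[0, 0, 0], [0, 0, 0]]]}}

```text
time_s: 61.95
eef_pos: [0.4257, -0.0962, 0.303]
ee_rot: [0.998, 0.054, -0.015, 0.0]
wrist_force: [-0.1, -0.1, -0.8]
gripper_width: 0.5
```

Run:
```python
from h import *
att();w=camera("wrist");save(w,"w11.png")
W,H=cloud(w,(0,0,640,400),True);h,s,v=[H[...,i].astype(int) for i in range(3)]
rect(W,(s>100)&(v>60)&(h<25)&(abs(W[...,0]-.51)<.1)&(W[...,1]<-.1)&(abs(W[...,1]+.19)<.08)&(W[...,2]>.015)&(np.hypot(W[...,0]-.36,W[...,1]+.2)>.065),"handle")
rect(W,(W[...,2]>.035)&(W[...,2]<.055)&(abs(W[...,0]-.6)<.05)&(abs(W[...,1]+.17)<.05)&(v>90),"rod")
rack()
b=camera("side")
W,H=cloud(b,(230,130,420,390))
for x in (.486,.561):
    m=(W[...,2]>.03)&(W[...,2]<.045)&(np.hypot(W[...,0]-x,W[...,1]+.363)<.045);rect(W,m,"cap")
a=cv2.resize(b["image"][130:380,230:430],(384,480),interpolation=cv2.INTER_CUBIC)
e=cv2.resize(w["image"][:400,60:560],(416,333))
im=np.zeros((480,800,3),np.uint8);im[:,:384]=a;im[:333,384:]=e
cv2.imwrite("pics/fin.png",im[...,::-1])
```

```text
pos [ 0.4257 -0.0962  0.303 ] jaw deg 6.2 tilt fix units [ 0.01 -0.21  0.  ] t 61.95 w 0.5 F [-0.1 -0.1 -0.8]
handle c=(0.509,-0.165) 78x28mm ang 16.4 z med 0.029 p95 0.031 n1035
rod c=(0.589,-0.141) 73x9mm ang 17.4 z med 0.047 p95 0.048 n276
side rack c=(0.488,-0.365) 229x87mm ang 0.1 z med 0.018 p95 0.023 n579
wrist rack c=(0.458,-0.363) 167x84mm ang 0.5 z med 0.019 p95 0.021 n925
scene rack c=(0.489,-0.362) 234x96mm ang 0.5 z med 0.018 p95 0.023 n187
cap c=(0.490,-0.367) 59x59mm ang 18.0 z med 0.038 p95 0.041 n356
cap c=(0.559,-0.370) 75x59mm ang 28.4 z med 0.038 p95 0.041 n352
```

View pics/fin.png

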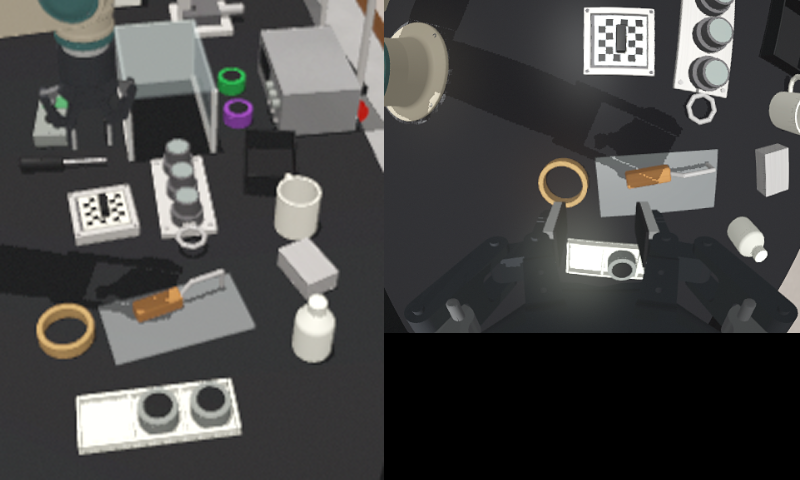

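The hook tool was knocked about 27 mm after I laid it down. It still lies wholly on the mat with the hook down, at least 20 mm inside the edge. Everything else is in place, so I'm handing in.

```bash
python3 -c "
from rig import sign_off
print(sign_off())"
```

```text
the job is handed in; nothing more can be done
None
```

The job is done and handed in at about 62 s of the 210 s allowed; no verdict was reported.

- **Sled:** I pulled it out by its eye with the hook. Its origin is about 258 mm from the shield's, against the 232 mm needed. The fingers touched nothing on it until it was fully clear.
- **Caps:** Two lenses had caps, and the third was bare (72 mm high, 46 mm wide). Both caps now sit flat, open side down, in the middle and far (+x) pockets of the rack. Their tops read about 38 mm against the expected 37 mm, and camera heights read 1–2 mm high throughout.
- **Target plate:** It is in the holder and pressed until the bed hit its stop, with about 52 N on the wrist. The plate's top reads 23.4–23.8 mm on all four sides and the rim 23.5 mm, so it is level and flush.
- **Hook tool:** It lies on the mat with the hook down. The last look showed it had shifted about 27 mm from where I set it, so it had been knocked. It is still wholly on the mat, so I left it there.
- **Other objects:** The rack moved about 2–3 mm over the run. The bystanders and look-alikes I could see in the last picture looked undisturbed.

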